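# Load a label-tape roll onto the bench dispenser

### The arm

A 6-joint arm with a two-finger parallel gripper is mounted at the origin on the work surface. World frame = base frame: x ahead of the robot, y to its left, z up, the work surface at z = 0. Lengths are in m, angles in rad, forces in N, time in s.
With the tool pointing down it reaches from about 0.25 to 0.775 m from the base axis. Payload 4 kg.
Tool frame: the origin (TCP) lies midway between the tips of the shut fingers; the grasp point (between the pads) lies 19 mm behind it; y points along the fingers, x is the direction in which the jaws open and shut, and the axes are right-handed (so a half turn about y gives the same grasp; the last joint's range is limited). The gripper opens to 94 mm and grips with 3 to 60 N. Pads are 16 mm wide; open, the fingers measure 119 mm over their backs; the gripper's body (75 mm by 177 mm) begins 78 mm behind the grasp point.
Start: joints at [1.027, 0.087, 1.371, -0, 1.684, -0.103], TCP at [0.235, 0.497, 0.206] pointing down, gripper open.
Joint ranges: [-3.1, 3.1], [-0.76, 2.03], [0.27, 2.55], [-1.08, 4.22], [0.17, 2.65], [-2.57, 2.57]. Speed limits (rad/s): [2.79, 2.79, 3.14, 3.14, 3.14, 3.14].

### API

Orientations are given as [roll, pitch, yaw] about the fixed x, y, z axes, in that order (R = Rz(yaw) Ry(pitch) Rx(roll)).
In Python, from bench import robot gives the robot as it stands.
- The arm moves only by the shell command python3 -m creep 'ROWS'. ROWS is JSON, a list of rows, each a list of 7 numbers: the shift along the tool's x, y, z in mm, then the turn, a rotation vector about the tool's x, y, z in degrees, then the closure in counts, from 0 (fully open) to 255 (shut). A call has 1 to 5 rows; each row is the pose to reach, as a shift and turn from the pose commanded when the call began, along the tool's axes at that moment; what a row does not reach only later rows make up. A row lasts 1/8 s, in which the tool goes at most 62.5 mm and 10.7 degrees, less where a joint would pass 70% of its speed; a pose out of reach is approached as far as the arm can. A call with a gripper value outside its range is refused whole. The fingers move at their own pace and stop on an object; the grip force is fixed at half the most. Time passes only in rows, so rows that repeat a pose let the fingers close. It gives the time, the measured TCP pose, the force and the opening at its end, in the units of the state.
- robot.get_obs(): the state, without advancing time (a new reading comes with each control period).
- robot.snapshot(name): name is "scene" or "side" or "wrist"; returns a dict with "color" (420x560x3 uint8, blue, green, red), "fx", "fy", "cx", "cy" (pixels), "k1" (the pictures are not rectified: a ray, as slopes to the right and down, at radius r is drawn at 1 + k1 r^2 times it, then the intrinsics apply), "world_from_camera" (4x4, takes a point from camera to world coordinates); the wrist camera has in their place "mount" (4x4, takes a point from camera to tool coordinates, whose origin is the TCP and whose axes are the tool frame's). Camera axes: x right, y down, z forward; pixel columns grow to the right and rows downward; lengths in m; the calibration is good to about 2 mm. A picture is of the moment at which its call begins: read the wrist's pose just before it. There is no depth.
- robot.close_job(): hands the job in, once; it reports no verdict.
Trained networks look in the newest picture that a camera, given by its name, has taken for a name from the list of things; names that differ only in an ending like _2 or _b are one class to them, and where a whole thing is asked for, a point or a joint stands for the part that bears it (a point fixed in the world has none). Each returns a list of dicts, best first, with "p" (0 to 1); they miss things now and then, are a little off and sometimes report something else, mostly with a low value. They report only what shows in the picture. A call takes as long as a camera call. They do not tell look-alikes from the thing itself.
- robot.spot_in(name, camera): "point" ([x, y, z] in m, in world coordinates, good to about 4 mm: the middle of the surface that is visible of it).
- robot.landmark_of(name, camera): "point" ([x, y, z] in m, in world coordinates, good to about 4 mm: a listed point, or the origin of a listed thing).
The state is a dict: "time": time; "joint_positions": joint angles; "qvel": joint speeds; "joint_torque": joint torques, N m; "tool_pos": TCP position; "ee_rot": TCP orientation; "wrist_force": force on the tool from outside, world axes, zero at the start; "wrist_torque": the same for the moment, N m; "width": finger opening in m.
Only numpy, scipy, OpenCV 4.12 (cv2) and the standard library are available. Lean on these libraries where they do the work, as an engineer would, in place of code of your own. Each camera call takes 0.05 s, during which the arm holds its last target.

### The job

Pick up the spindle by its black grip, thread it through the bore of the tape roll lying in the aluminium trough and, against the trough's end stop, push until the catches have snapped out behind the roll and the shoulder bears on it with a firm steady push of about 10 N held for half a second, never over 18 N. Lift the roll on the spindle and lay the spindle gently into the two slots of the grey dispenser, grip on the near side, so that the roll hangs on it, and let go. Touch the roll only with the spindle and leave the other things on the bench where they are.

Things in the scene. Friction and masses are not known exactly. Their poses are not given: they have to be found in the camera images.
- spindle: Aluminium spindle, 147 mm, 0.15 kg, lying level in the wooden rest. Origin: centre line at the shoulder face; x points from grip to free end, z up. Along x in mm: black flat-sided grip -61 to -21 (16 wide in y, 26 tall), square neck 14x14 to -5, shoulder collar diameter 34 to 0, barrel diameter 22 to 56, cone to 62, end pin diameter 10 to 86. Keep it the way up it lies.
- spindle_grip (a point): Middle of the spindle's black grip, on the centre line (41 mm behind the shoulder face).
- spindle_catch (a point): Point on the spindle's centre line, 37 mm ahead of the shoulder, between two steel spring catches whose crests stick 3.5 mm out of the barrel at +y and -y: gentle ramp towards the free end (to x = 54), steep back towards the shoulder (x = 33). Driving them into the bore takes about 7 to 13 N along the axis, then 3 to 6 N of drag, which vanishes as they snap out behind the roll.
- spindle_end (a point): Free end of the spindle's pin, on the centre line (86 mm ahead of the shoulder face).
- roll: Roll of cream paper tape on a cardboard core, lying in the trough: outer diameter 60, bore 25, width 30 mm, about 0.1 kg. Origin at its centre; x is the bore axis, along the trough's x. Home on the spindle, its centre is 15 mm ahead of the shoulder face (up to 3 mm play). It lies loose, 5 to 27 mm short of the end stop, and slides to the stop when pushed; the catches go through only against the stop.
- trough: Fixed aluminium V-trough, 70 mm wide, x -2 to 113 mm, bore line of the roll level 36 mm above the bench. Origin on the bench under it; x along it from the open near end, where the spindle enters. V rails x 6 to 90 mm. An adjustable end stop (two 50 mm tall posts, 38 mm gap, open above; the spindle end passes between) is clamped with its near face anywhere at x = 68 to 82: no reading of it, feel for it.
- dispenser: Fixed grey dispenser, base 112 x 90 x 10 mm, two cheeks with open-topped flared slots. Origin on the bench; x along the slots from near to far cheek. Near cheek x -17 to -9 mm, slot 17 wide for the square neck; far cheek 70 to 78, slot 14 wide for the end pin; mouths end about 69 mm up. A steel tear bar 48 mm tall stands at y = +40 mm.
- dispenser_seat (a point): Where the spindle's shoulder face centre comes to lie when seated in the dispenser, spindle along the dispenser's x: 55 mm above the dispenser's origin; play about 4 mm either way along x.
- rest: Fixed wooden rest that holds the spindle at the start in two open-topped slots; spindle centre line 32 mm above the bench, shoulder face above the rest's origin, x along the spindle. The spindle lifts straight up out of it.
Mind the look-alikes: they are no part of the job. Leave any pink look-alike of the spindle alone.

How it is judged:
On the way, in this order (a step that is already met when the one before it is completed fails the run):
1. the roll is past the catches and pressed firmly against the shoulder, the shoulder bearing on it with 6 N or more (x of roll in the frame of spindle between 0.0125 and 0.017 m and y of roll in the frame of spindle between -0.004 and 0.004 m and z of roll in the frame of spindle between -0.004 and 0.004 m and contact force between spindle_c2 and roll above 6 N), for 0.2 s.
2. the roll is lifted on the spindle, clear of the trough (x of roll in the frame of spindle between 0.0125 and 0.0195 m and y of roll in the frame of spindle between -0.004 and 0.004 m and z of roll in the frame of spindle between -0.004 and 0.004 m and height (world z) of roll above 0.085 m), for 0.2 s.
At the end, for the whole second after the job is handed in: Spindle at rest in both dispenser slots, grip on the near side: shoulder within 7 mm along, 4 mm across and in height, pin end 4 mm in height, direction 0.06 rad; the roll hangs on it at rest, its centre 12.5 to 19.5 mm ahead of the shoulder face, within 4 mm of the centre line (x of roll in the frame of spindle between 0.0125 and 0.0195 m and y of roll in the frame of spindle between -0.004 and 0.004 m and z of roll in the frame of spindle between -0.004 and 0.004 m and x of spindle in the frame of dispenser between -0.007 and 0.007 m and y of spindle in the frame of dispenser between -0.004 and 0.004 m and z of spindle in the frame of dispenser between 0.051 and 0.059 m and x of spindle_end in the frame of dispenser between 0.078 and 0.094 m and z of spindle_end in the frame of dispenser between 0.051 and 0.059 m and angle between the x axis of spindle and the x axis of dispenser, either way round below 0.06 rad and linear speed of spindle below 0.02 m/s and linear speed of roll below 0.03 m/s); the robot touches nothing.
It fails at once if the roll is forced: pressed against the trough's end stop with more than 18 N (contact force between roll and end_stop above 18 N).
It fails at once if the spindle is rammed or dropped into the dispenser: more than 25 N (contact force between spindle and dispenser above 25 N).
It fails at once if the gripper or arm handles the roll (contact force between any of the fingers, the arm and roll above 1 N).
It fails at once if another thing on the bench is moved by more than 20 mm (distance of any of washbottle_a, washbottle_b, beaker, weight, crucible, vial, dish from where it was at the start of the episode above 0.02 m).
It also fails if it takes over 72 s, if anything falls off the work surface, if the arm or the gripper's body presses on something with over 40 N, if the wrist force passes 120 N, or if a joint passes its speed limit or range.

## Working session

There is one attempt and no reset: what is moved stays moved. The work goes in short steps, Python scripts to look and compute and a shell command to move; the robot and the scene stay as the last step left them, time stands still between calls to the robot, and variables do not carry over. Pictures are saved under pics/ and viewed, and the job is handed in when it is done.

```bash
ls -la; mkdir -p pics
cat > h.py <<'E'
import numpy as np, cv2
from bench import robot
from scipy.spatial.transform import Rotation as R
def snap(n,f):
    s=robot.snapshot(n); cv2.imwrite('pics/'+f+'.png',s['color']); return s
def w2p(s,P,T=None):
    T=s['world_from_camera'] if T is None else T
    T=np.array(T); p=T[:3,:3].T@(np.array(P)-T[:3,3]); a=p[:2]/p[2]; a=a*(1+s['k1']*(a@a))
    return np.array([s['fx']*a[0]+s['cx'],s['fy']*a[1]+s['cy']])
def ray(s,uv,T=None):
    T=np.array(s['world_from_camera'] if T is None else T)
    d=np.array([(uv[0]-s['cx'])/s['fx'],(uv[1]-s['cy'])/s['fy']]); a=d.copy()
    for _ in range(20): a=d/(1+s['k1']*(a@a))
    v=T[:3,:3]@np.array([a[0],a[1],1]); return T[:3,3],v
def atz(s,uv,z,T=None):
    o,v=ray(s,uv,T); return o+v*(z-o[2])/v[2]
def toolT(o):
    T=np.eye(4);T[:3,:3]=R.from_euler('xyz',o['ee_rot']).as_matrix();T[:3,3]=o['tool_pos'];return T
E
python3 - <<'E'
from h import *
o=robot.get_obs()
print({k:np.round(v,4) for k,v in o.items()})
names=['spindle','spindle_grip','spindle_catch','spindle_end','roll','trough','dispenser','dispenser_seat','rest']
for c in ['scene','side','wrist']:
    s=snap(c,c+'0')
    print(c,{k:(np.round(v,3).tolist() if not k=='color' else 0) for k,v in s.items()})
    for n in names:
        print(n,[(np.round(d['point'],3).tolist(),round(d['p'],2)) for d in robot.landmark_of(n,c)][:4])
E
```

```text
total 12
drwxr-xr-x  3 agent agent 4096 Dec  6 05:12 .
drwxr-xr-x 23 root  root  4096 Dec  6 05:12 ..
drwxr-xr-x  2 agent agent 4096 Dec  6 05:12 pics
{'time': np.float64(0.0), 'joint_positions': array([ 1.0269,  0.0879,  1.3723, -0.    ,  1.6836, -0.1031]), 'qvel': array([ 0.0008, -0.0016, -0.0006,  0.0016,  0.0007,  0.0013]), 'joint_torque': array([ 7.00000e-04, -3.40182e+01, -3.02434e+01,  7.19000e-02,
        3.32000e-02, -2.00000e-04]), 'tool_pos': array([0.2344, 0.497 , 0.2043]), 'ee_rot': array([-1.5706,  0.0021,  1.13  ]), 'wrist_force': array([-0.5534, -0.602 , -0.0766]), 'wrist_torque': array([ 0.0018,  0.007 , -0.0149]), 'width': np.float64(0.0941)}
scene {'color': 0, 'fx': 429.748, 'fy': 429.748, 'cx': 275.073, 'cy': 206.197, 'k1': -0.001, 'world_from_camera': [[0.297, 0.667, -0.683, 1.209], [0.955, -0.211, 0.208, -0.275], [-0.005, -0.714, -0.7, 0.843], [0.0, 0.0, 0.0, 1.0]]}
spindle [([0.37, -0.147, 0.016], 0.89), ([0.284, -0.353, 0.018], 0.7), ([0.491, -0.277, 0.032], 0.69), ([0.478, -0.411, 0.015], 0.67)]
spindle_grip [([0.514, -0.403, 0.021], 0.95), ([0.446, -0.281, 0
[... 1236 characters left out ...]
-0.17, 0.009], 0.84), ([0.39, -0.424, 0.011], 0.73), ([0.365, -0.323, 0.004], 0.7), ([0.574, -0.265, 0.031], 0.63)]
roll [([0.642, -0.019, 0.037], 0.7)]
trough [([0.594, -0.013, -0.0], 0.59)]
dispenser []
dispenser_seat [([0.473, 0.288, 0.058], 0.9)]
rest [([0.491, -0.276, 0.002], 0.75)]
wrist {'color': 0, 'fx': 301.266, 'fy': 301.266, 'cx': 278.748, 'cy': 209.417, 'k1': 0.021, 'mount': [[1.0, 0.0, -0.0, 0.0], [0.0, -0.276, 0.961, -0.181], [0.0, -0.961, -0.276, 0.081], [0.0, 0.0, 0.0, 1.0]]}
spindle []
spindle_grip []
spindle_catch []
spindle_end []
roll []
trough []
dispenser [([0.474, 0.29, -0.002], 0.76)]
dispenser_seat [([0.477, 0.292, 0.053], 0.95), ([0.474, 0.29, 0.001], 0.47)]
rest []
```

View pics/scene0.png

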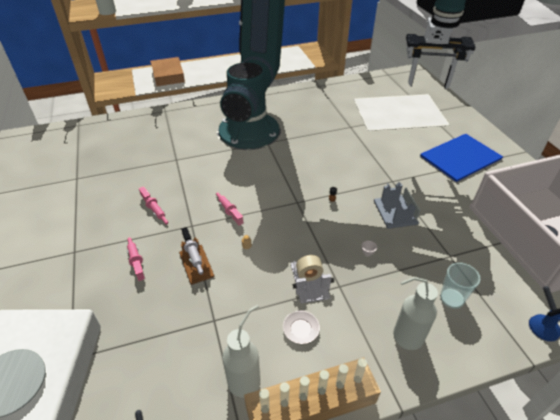

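View pics/side0.png

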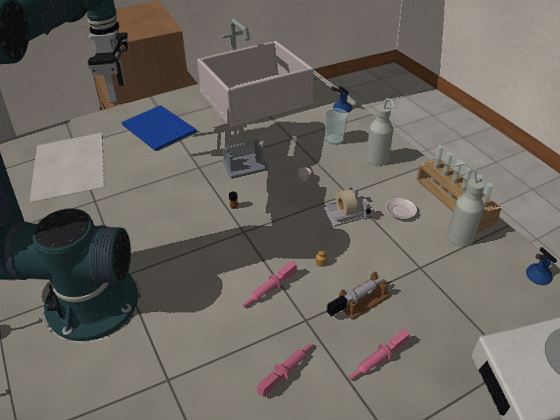

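View pics/wrist0.png

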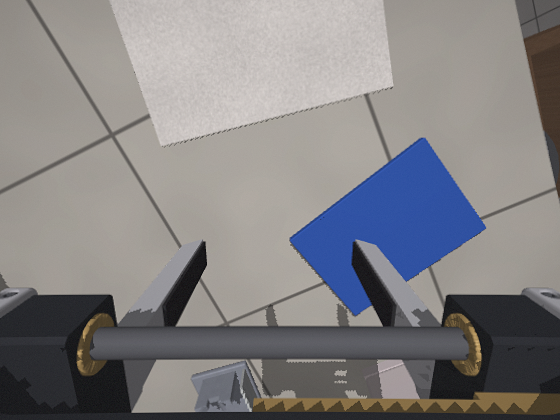

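Real spindle is the black-gripped one in the wooden rest (scene px ~(195,250), side px ~(360,297)); the pink ones at scene (150,205), (230,207), (135,257) are decoys. The trough and roll are at scene (312,275), the dispenser at (397,205). I'll zoom in next.

Run:
```python
import cv2
def crop(f,x,y,w,h,k): return cv2.resize(cv2.imread(f)[y:y+h,x:x+w],None,fx=k,fy=k,interpolation=cv2.INTER_CUBIC)
a=crop('pics/scene0.png',165,220,66,66,6);b=crop('pics/side0.png',320,262,85,66,6)[:, :396]
c=crop('pics/scene0.png',280,245,66,66,6);d=crop('pics/side0.png',315,175,66,66,6)
import numpy as np
cv2.imwrite('pics/z1.png',np.hstack([a,b]));cv2.imwrite('pics/z2.png',np.hstack([c,d]))
e=crop('pics/scene0.png',365,170,66,66,6);f=crop('pics/side0.png',214,130,66,66,6)
cv2.imwrite('pics/z3.png',np.hstack([e,f]))
```

```text
(no output)
```

View pics/z1.png

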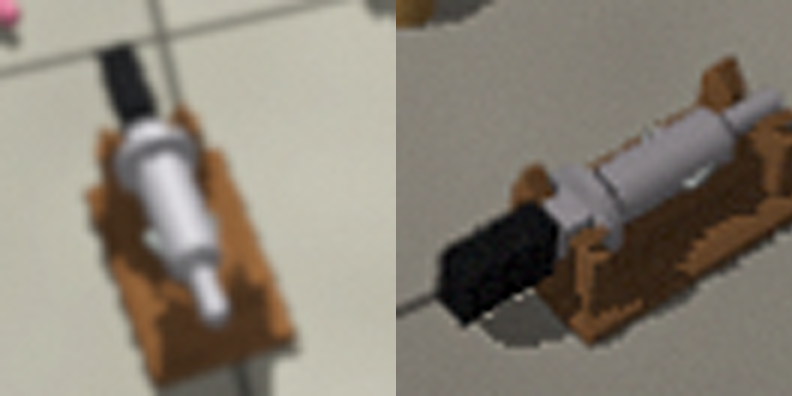

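View pics/z2.png

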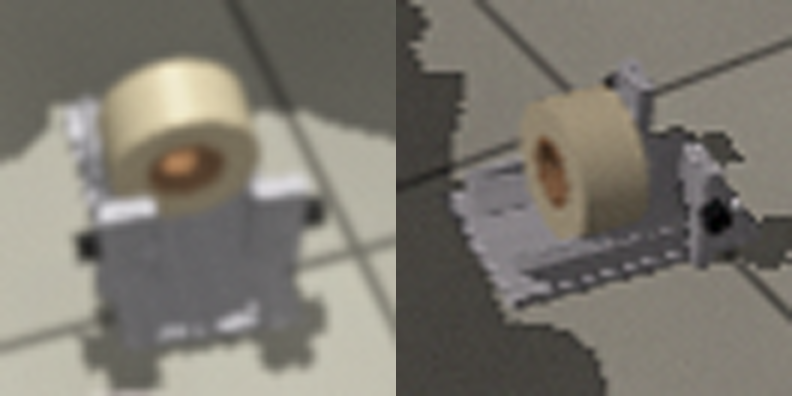

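View pics/z3.png

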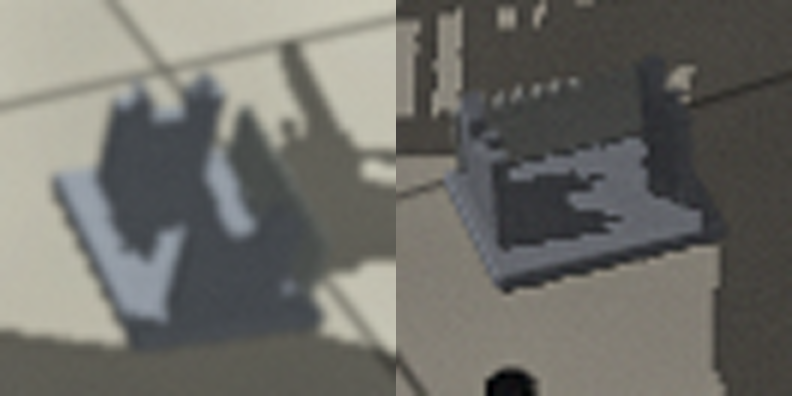

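```bash
cat >> h.py <<'E'
def plan(p,yaw,n=1,pitchR=None):
    o=robot.get_obs();T=toolT(o)
    Rt=R.from_euler('xyz',[-np.pi/2,0,yaw]).as_matrix() if pitchR is None else pitchR
    d=T[:3,:3].T@(np.array(p)-T[:3,3])*1000
    r=R.from_matrix(T[:3,:3].T@Rt).as_rotvec(degrees=True)
    print('t',round(o['time'],2),'pos',np.round(o['tool_pos'],4),'rot',np.round(o['ee_rot'],4),'F',np.round(o['wrist_force'],1),'w',round(o['width'],4))
    print('shift',np.round(d,1),'rot',np.round(r,2))
E
python3 - <<'E'
from h import *
plan([0.44,-0.275,0.17],-1.44)
E
```

```text
t 1.5 pos [0.2347 0.4974 0.2055] rot [-1.5708 -0.      1.13  ] F [ 0.4 -0.7 -0.2] w 0.0937
shift [-611.    35.5 -515.3] rot [ -0.   147.25   0.  ]
```

```bash
python3 -m creep '[[-42,2,-35,0,10,0,0],[-84,4,-70,0,20,0,0],[-126,6,-105,0,30,0,0],[-168,9,-141,0,40,0,0],[-204,12,-172,0,49,0,0]]'
python3 - <<'E'
from h import *
plan([0.44,-0.275,0.17],-1.44)
E
```

```text
time: 2.12
tool_pos: [0.3034, 0.2378, 0.1937]
ee_rot: [-1.571, -0.001, 0.269]
wrist_force: [0.2, -1.2, 0.2]
width: 0.094
t 2.12 pos [0.3034 0.2378 0.1937] rot [-1.5708e+00 -1.2000e-03  2.6950e-01] F [ 0.2 -1.2  0.2] w 0.094
shift [  -4.9   23.6 -530.7] rot [-6.000e-02  9.794e+01  5.000e-02]
```

```bash
python3 -m creep '[[0,3,-53,0,10,0,0],[0,5,-106,0,20,0,0],[-1,7,-159,0,30,0,0],[-2,10,-212,0,40,0,0],[-3,12,-265,0,50,0,0]]'
python3 - <<'E'
from h import *
plan([0.44,-0.275,0.17],-1.44)
E
```

```text
time: 2.75
tool_pos: [0.3724, -0.018, 0.1817]
ee_rot: [-1.57, -0.001, -0.604]
wrist_force: [0.1, -0.4, -0.7]
width: 0.0939
t 2.75 pos [ 0.3724 -0.018   0.1817] rot [-1.5699e+00 -1.2000e-03 -6.0380e-01] F [ 0.1 -0.4 -0.7] w 0.0939
shift [ 201.5   11.8 -173.2] rot [-8.000e-02  4.791e+01  4.000e-02]
```

```bash
python3 -m creep '[[40,3,-35,0,10,0,0],[80,5,-70,0,20,0,0],[121,7,-104,0,30,0,0],[161,10,-139,0,39,0,0],[201,12,-173,0,48,0,0]]'
python3 - <<'E'
from h import *
plan([0.44,-0.275,0.17],-1.44)
o=robot.get_obs();s=snap('wrist','w1');T=toolT(o)@np.array(s['mount'])
for n in ['spindle','spindle_grip','spindle_catch','spindle_end','rest']:
    print(n,[(np.round(d['point'],4).tolist(),round(d['p'],2),np.round(w2p(s,d['point'],T))) for d in robot.landmark_of(n,'wrist')][:2])
E
```

```text
time: 3.38
tool_pos: [0.4412, -0.2743, 0.1694]
ee_rot: [-1.57, 0.0, -1.441]
wrist_force: [-0.6, 0.4, -0.3]
width: 0.0939
t 3.38 pos [ 0.4412 -0.2743  0.1694] rot [-1.5704  0.     -1.4413] F [-0.6  0.4 -0.3] w 0.0939
shift [ 0.5 -0.6 -1.2] rot [-0.02 -0.08 -0.  ]
spindle [([0.285, -0.3481, 0.019], 0.95, array([320., 322.])), ([0.3671, -0.1505, 0.0149], 0.9, array([168., 243.]))]
spindle_grip [([0.5136, -0.4051, 0.0194], 0.82, array([408., 147.])), ([0.4099, -0.1363, 0.0184], 0.74, array([155., 208.]))]
spindle_catch [([0.4414, -0.4122, 0.0171], 0.92, array([398., 211.])), ([0.5276, -0.2708, 0.0318], 0.75, array([286., 117.]))]
spindle_end [([0.3883, -0.4239, 0.0103], 0.88, array([395., 252.])), ([0.3654, -0.3206, 0.0069], 0.67, array([308., 258.]))]
rest []
```

View pics/w1.png

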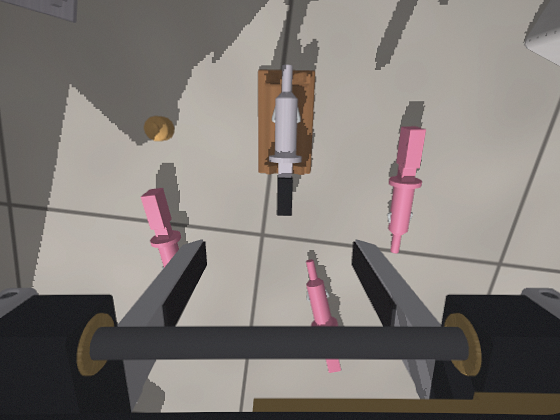

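Run:
```python
import cv2
cv2.imwrite('pics/z4.png',cv2.resize(cv2.imread('pics/w1.png')[55:225,250:325],None,fx=3.5,fy=3.5,interpolation=cv2.INTER_CUBIC))
```

```text
(no output)
```

View pics/z4.png

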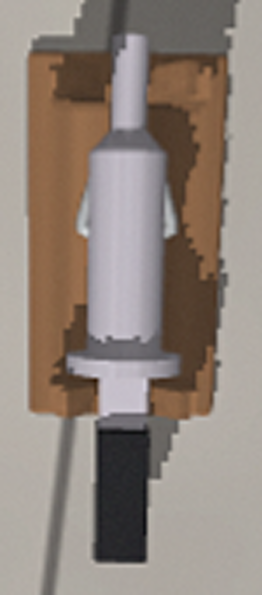

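Run:
```python
from h import *
s=robot.snapshot('wrist');o=robot.get_obs();T=toolT(o)@np.array(s['mount'])
q=lambda x,y:(x/3.5+250,y/3.5+55)
pts={}
for n,(x,y),z in [('tip',(131,36),.034),('barrelend',(128,148),.043),('collartop',(123,362),.0485),('gripfront',(122,428),.045),('griprear',(119.5,562),.045)]:
    pts[n]=atz(s,q(x,y),z,T);print(n,np.round(pts[n],4))
a=pts['griprear'];b=pts['tip'];d=(b-a)[:2];print(np.arctan2(d[1],d[0]),np.linalg.norm(d))
print(o['tool_pos'])
```

```text
tip [ 0.5739 -0.2613  0.034 ]
barrelend [ 0.5448 -0.2645  0.043 ]
collartop [ 0.4879 -0.2712  0.0485]
gripfront [ 0.4685 -0.2738  0.045 ]
griprear [ 0.4278 -0.2789  0.045 ]
0.11974604886225243 0.14722859502666313
[ 0.44092104 -0.27131516  0.16984361]
```

Run:
```python
from h import *
for i in range(5):
    o=robot.get_obs();print(o['time'],np.round(o['tool_pos'],4),np.round(o['ee_rot'],4)); s=robot.snapshot('wrist')
cv2.imwrite('pics/w2.png',s['color']);a=cv2.imread('pics/w1.png')
def shift(a,b):
    g=lambda i:np.float32(cv2.cvtColor(i[55:225,200:360],cv2.COLOR_BGR2GRAY)); return cv2.phaseCorrelate(g(a),g(b))
print(shift(a,s['color']))
```

```text
3.725 [ 0.4409 -0.2713  0.1698] [-1.5703e+00  1.0000e-04 -1.4338e+00]
3.775 [ 0.441  -0.2713  0.17  ] [-1.5701e+00 -3.0000e-04 -1.4336e+00]
3.825 [ 0.441  -0.2713  0.17  ] [-1.5700e+00 -4.0000e-04 -1.4337e+00]
3.875 [ 0.4411 -0.2714  0.1701] [-1.5700e+00 -6.0000e-04 -1.4338e+00]
3.925 [ 0.4411 -0.2715  0.17  ] [-1.570e+00 -6.000e-04 -1.434e+00]
((2.8334814783630264, 0.1953826657335611), 0.9427074593305588)
```

Run:
```python
from h import *
o=robot.get_obs();s=snap('wrist','w3');T=toolT(o)@np.array(s['mount'])
cv2.imwrite('pics/z5.png',cv2.resize(s['color'][55:225,250:325],None,fx=3.5,fy=3.5,interpolation=cv2.INTER_CUBIC))
q=lambda x,y:(x/3.5+252.83,y/3.5+55.2)
pts={}
for n,(x,y),z in [('tip',(131,36),.034),('barrelend',(128,148),.043),('collartop',(123,362),.0485),('gripfront',(122,428),.045),('griprear',(119.5,562),.045)]:
    pts[n]=atz(s,q(x,y),z,T);print(n,np.round(pts[n],4))
a=pts['griprear'];b=pts['tip'];d=(b-a)[:2];print(np.arctan2(d[1],d[0]),np.linalg.norm(d))
```

```text
tip [ 0.5743 -0.2645  0.034 ]
barrelend [ 0.5452 -0.2677  0.043 ]
collartop [ 0.4882 -0.2745  0.0485]
gripfront [ 0.4688 -0.2771  0.045 ]
griprear [ 0.4281 -0.2823  0.045 ]
0.12126432102644108 0.1473022989564813
```

View pics/z5.png

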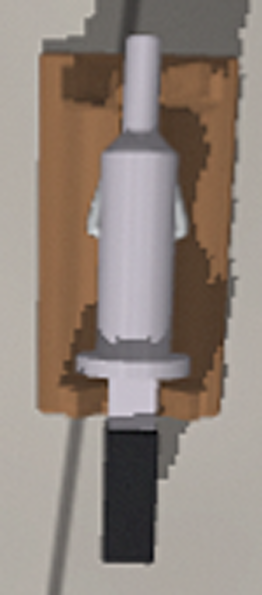

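Run:
```python
from h import *
plan([0.4475,-0.280,0.05],-1.4496)
```

```text
t 4.03 pos [ 0.4411 -0.2718  0.1698] rot [-1.5702e+00 -4.0000e-04 -1.4345e+00] F [-0.2  0.4 -0.3] w 0.094
shift [  8.9 119.8   5.2] rot [-0.03  0.86  0.02]
```

```bash
python3 -m creep '[[5,30,3,0,0.9,0,130],[9,60,5,0,0.9,0,130],[9,90,5,0,0.9,0,130],[9,120,5,0,0.9,0,130],[9,120,5,0,0.9,0,130]]'
python3 - <<'E'
from h import *
o=robot.get_obs();s=snap('wrist','w4')
plan([0.4475,-0.280,0.019],-1.4496)
snap('side','s4')
E
```

```text
time: 4.65
tool_pos: [0.4453, -0.2791, 0.0468]
ee_rot: [-1.575, 0.004, -1.451]
wrist_force: [-0.0, -0.5, -0.1]
width: 0.0478
t 4.7 pos [ 0.4466 -0.2801  0.0489] rot [-1.5723  0.0016 -1.451 ] F [-0.  -0.   0.9] w 0.047
shift [ 0.1 29.9  1. ] rot [ 0.09 -0.08 -0.09]
```

View pics/w4.png

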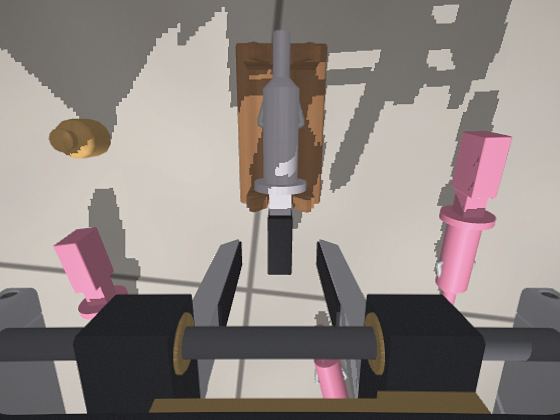

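View pics/s4.png

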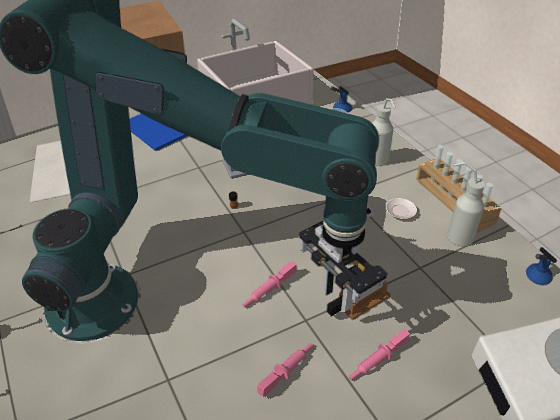

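The wrist view has the black grip at about (280,245), centred between the fingertips at about (240,243) and (318,243), and aligned with them. Next I descend and close.

```bash
python3 -m creep '[[0,10,1,0,0,0,130],[0,20,1,0,0,0,130],[0,30,1,0,0,0,130],[0,30,1,0,0,0,130],[0,30,1,0,0,0,130]]'
python3 - <<'E'
from h import *
plan([0.4475,-0.280,0.019],-1.4496)
E
```

```text
time: 5.38
tool_pos: [0.4482, -0.2806, 0.0195]
ee_rot: [-1.571, 0.0, -1.451]
wrist_force: [-0.3, -0.7, -0.7]
width: 0.0457
t 5.38 pos [ 0.4482 -0.2806  0.0195] rot [-1.5707e+00  1.0000e-04 -1.4514e+00] F [-0.3 -0.7 -0.7] w 0.0457
shift [-0.7  0.5 -0.6] rot [-0.01 -0.1  -0.01]
```

```bash
python3 -m creep '[[0,0,0,0,0,0,200],[0,0,0,0,0,0,255],[0,0,0,0,0,0,255],[0,0,0,0,0,0,255],[0,0,0,0,0,0,255]]'
python3 - <<'E'
from h import *
plan([0.4475,-0.280,0.019],-1.4496); snap('wrist','w5')
E
```

```text
time: 6.0
tool_pos: [0.4482, -0.2805, 0.0196]
ee_rot: [-1.571, 0.0, -1.451]
wrist_force: [-0.1, 0.6, 0.6]
width: 0.0157
t 6.0 pos [ 0.4482 -0.2805  0.0196] rot [-1.5706e+00  2.0000e-04 -1.4512e+00] F [-0.1  0.6  0.6] w 0.0157
shift [-0.5  0.6 -0.6] rot [-0.01 -0.09 -0.01]
```

View pics/w5.png

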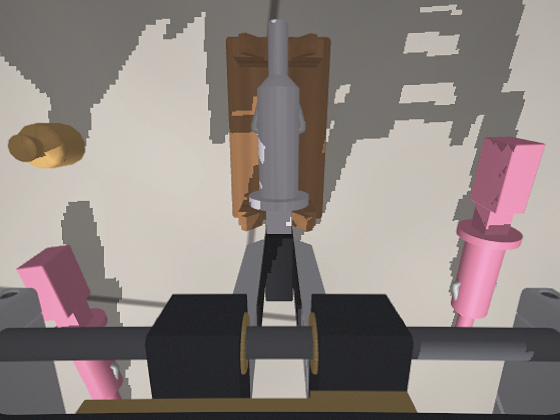

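```bash
python3 -m creep '[[0,-15,0,0,0,0,255],[0,-40,0,0,0,0,255],[0,-70,0,0,0,0,255],[0,-100,0,0,0,0,255],[0,-130,0,0,0,0,255]]'
python3 - <<'E'
from h import *
s=robot.snapshot('scene')
for n,uv in dict(ba=(240,385),bb=(410,343),cruc=(247,245),dish=(301,330),beaker=(457,298),vial=(333,199)).items(): print(n,np.round(atz(s,uv,0),3))
plan([0.54,-0.085,0.15],-1.5708)
E
```

```text
time: 6.68
tool_pos: [0.448, -0.2806, 0.1511]
ee_rot: [-1.571, -0.001, -1.451]
wrist_force: [-0.3, -0.7, -2.5]
width: 0.0156
ba [ 0.845 -0.239  0.   ]
bb [0.866 0.125 0.   ]
cruc [ 0.5   -0.135 -0.   ]
dish [ 0.769 -0.084  0.   ]
beaker [0.799 0.285 0.   ]
vial [ 0.408  0.142 -0.   ]
t 6.72 pos [ 0.4501 -0.2822  0.1562] rot [-1.5643 -0.0066 -1.4513] F [ 1.5 -1.1  2.1] w 0.0157
shift [-185.1    5.7  112.7] rot [-0.39  6.85  0.35]
```

```bash
python3 -m creep '[[-45,0,28,0,2,0,255],[-90,0,56,0,4,0,255],[-140,0,84,0,6,0,255],[-185,0,112,0,6.85,0,255],[-185,0,112,0,6.85,0,255]]'
python3 - <<'E'
from h import *
s=robot.snapshot('side');s=robot.snapshot('side');
o=robot.get_obs();s=snap('wrist','w6');T=toolT(o)@np.array(s['mount']);print(o['tool_pos'],o['ee_rot'])
for n in ['roll','trough','spindle_end']:
    print(n,[(np.round(d['point'],4).tolist(),round(d['p'],2),np.round(w2p(s,d['point'],T))) for d in robot.landmark_of(n,'wrist')][:2])
np.save('w6T.npy',T)
E
```

```text
time: 7.35
tool_pos: [0.538, -0.0802, 0.1491]
ee_rot: [-1.571, 0.001, -1.565]
wrist_force: [-1.0, 0.1, -1.7]
width: 0.016
[ 0.53705853 -0.08330247  0.14908988] [-1.57168784e+00 -5.17668454e-04 -1.56951292e+00]
roll []
trough [([0.5974, -0.016, -0.0008], 0.58, array([216., 142.]))]
spindle_end [([0.6652, -0.0858, 0.1613], 0.71, array([284.,  21.]))]
```

View pics/w6.png

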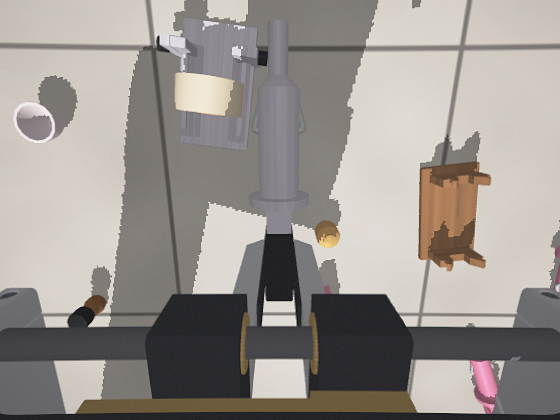

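Run:
```python
import cv2
cv2.imwrite('pics/z6.png',cv2.resize(cv2.imread('pics/w6.png')[10:160,150:275],None,fx=4,fy=4,interpolation=cv2.INTER_CUBIC))
```

```text
(no output)
```

View pics/z6.png

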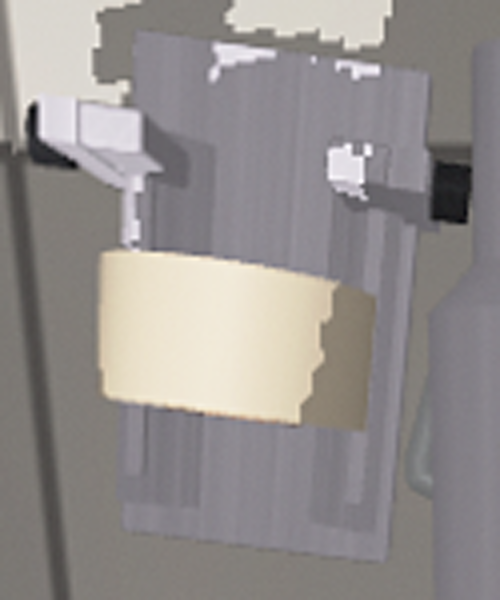

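Run:
```python
from h import *
s=robot.snapshot('wrist');T=np.load('w6T.npy')
q=lambda x,y:((x+0.0)/4+150,(y)/4+10)
for z in (0,.006,.01):
    nl,nr,fl,fr=[atz(s,q(*p),z,T)[:2] for p in [(123,527),(386,560),(135,32),(430,72)]]
    e=nl-nr;f=fl-fr;l1=fl-nl;l2=fr-nr
    print(z,'w',np.linalg.norm(e),np.linalg.norm(f),'len',np.linalg.norm(l1),np.linalg.norm(l2),'yaw',np.arctan2(-e[0],e[1]),np.arctan2(-f[0],f[1]),np.arctan2(l1[1],l1[0]),np.arctan2(l2[1],l2[0]))
    n=(nl+nr)/2;fm=(fl+fr)/2;print('near mid',n,'far',fm,np.arctan2(*(fm-n)[::-1]))
# roll near-face bottom rim of silhouettes
a=atz(s,q(100,398),.036,T);b=atz(s,q(365,430),.036,T);print('roll near',a,b,np.linalg.norm(a-b),(a+b)/2)
a=atz(s,q(100,255),.036,T);b=atz(s,q(375,298),.036,T);print('roll far',a,b,np.linalg.norm(a-b),(a+b)/2)
```

```text
0 w 0.07031412850223176 0.07061542965834933 len 0.1158357102883932 0.11635960353362786 yaw -0.12008808126960557 -0.11266789569069034 -0.11852444452798999 -0.12110417508645874
near mid [ 0.59335418 -0.0136627 ] far [ 0.70861938 -0.02753992] -0.11981722008164239
0.006 w 0.06903467499933251 0.06933049360410747 len 0.11372793467563547 0.1142422950280927 yaw -0.12008808126960722 -0.11266789569068954 -0.11852444452799016 -0.12110417508645868
near mid [ 0.59380303 -0.01492663] far [ 0.70697083 -0.02855134] -0.11981722008164243
0.01 w 0.06818170599739964 0.06847386956794621 len 0.11232275093379715 0.11283075602440253 yaw -0.12008808126960621 -0.11266789569069063 -0.11852444452799014 -0.12110417508645865
near mid [ 0.59410226 -0.01576925] far [ 0.7058718  -0.02922562] -0.11981722008164258
roll near [0.6287796  0.01244879 0.036     ] [ 0.6220153  -0.04832621  0.036     ] 0.06115027772055141 [ 0.62539745 -0.01793871  0.036     ]
roll far [0.65895314 0.00944884 0.036     ] [ 0.65041165 -0.05157269  0.036     ] 0.061616422229002654 [ 0.6546824  -0.02106192  0.036     ]
```

Run:
```python
from h import *
o=robot.get_obs();s=snap('wrist','w7');M=np.array(s['mount'])
for x in (0,.041,.041+56e-3,.127): print(x,w2p(s,[0,-.0125,x],M))
im=s['color'];cv2.imwrite('pics/z7.png',cv2.resize(im[5:215,235:320],None,fx=2.8,fy=2.8,interpolation=cv2.INTER_CUBIC))
c=np.array([0.5936,-0.0143]);d=np.array([np.cos(-.119),np.sin(-.119)])
# shoulder at trough x; TCP =shoulder-41
for tx in (-100,-75):
    p=c+d*(tx-41+2)/1000; print(tx,p)
    plan([p[0],p[1],0.10],-1.5708-.119)
```

```text
0 [278.72124129 260.21901767]
0.041 [278.7398416  194.79454231]
0.097 [278.76963941  89.81017384]
0.127 [278.7883552   23.76337309]
-100 [0.45558303 0.00220199]
t 7.75 pos [ 0.537  -0.0847  0.1495] rot [-1.5708e+00 -1.0000e-04 -1.5729e+00] F [ 0.5  0.2 -1.7] w 0.0158
shift [-86.7  49.5 -81.6] rot [0.  6.7 0. ]
-75 [ 0.48040622 -0.000766  ]
t 7.75 pos [ 0.537  -0.0847  0.1495] rot [-1.5708e+00 -1.0000e-04 -1.5729e+00] F [ 0.5  0.2 -1.7] w 0.0158
shift [-83.8  49.5 -56.7] rot [0.  6.7 0. ]
```

View pics/z7.png

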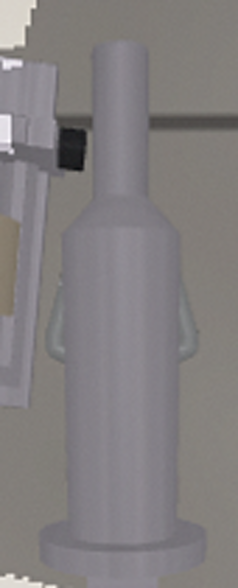

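```bash
python3 -m creep '[[-29,10,-27,0,2.3,0,255],[-58,20,-54,0,4.6,0,255],[-87,40,-82,0,6.7,0,255],[-87,49,-82,0,6.7,0,255],[-87,49,-82,0,6.7,0,255]]'
python3 - <<'E'
from h import *
s=robot.snapshot('side')
plan([0.4556,.0022,0.0235],-1.5708-.119)
E
```

```text
time: 8.38
tool_pos: [0.4553, 0.0028, 0.1002]
ee_rot: [-1.571, -0.0, -1.688]
wrist_force: [-0.0, 0.3, -0.7]
width: 0.0155
t 8.43 pos [0.4562 0.0026 0.1009] rot [-1.5695e+00 -3.0000e-04 -1.6888e+00] F [-0.1  0.2 -1.6] w 0.0159
shift [ 0.4 77.4 -0.6] rot [-0.07  0.06  0.02]
```

```bash
python3 -m creep '[[0,20,0,0,0,0,255],[0.4,40,0,0,0,0,255],[0.4,60,0,0,0,0,255],[0.4,77,0,0,0,0,255],[0.4,77,0,0,0,0,255]]'
python3 - <<'E'
from h import *
s=robot.snapshot('side')
plan([0.4556,.0022,0.0235],-1.5708-.119)
snap('side','s8');o=robot.get_obs();s=snap('wrist','w8');np.save('w8T.npy',toolT(o)@np.array(s['mount']))
plan([0.4556,.0022,0.0235],-1.5708-.119)
E
```

```text
time: 9.05
tool_pos: [0.4548, 0.0026, 0.0224]
ee_rot: [-1.573, 0.0, -1.689]
wrist_force: [0.6, -0.0, -2.1]
width: 0.0157
t 9.1 pos [0.4556 0.0027 0.0234] rot [-1.5712  0.     -1.6885] F [ 0.3  0.2 -0.9] w 0.016
shift [ 0.5 -0.1  0.1] rot [ 0.02  0.08 -0.  ]
t 9.2 pos [0.4563 0.0028 0.0244] rot [-1.5689e+00  1.0000e-04 -1.6881e+00] F [-0.5 -0.2 -1.8] w 0.0157
shift [ 0.7  0.9 -0.6] rot [-0.11  0.1  -0.  ]
```

View pics/s8.png

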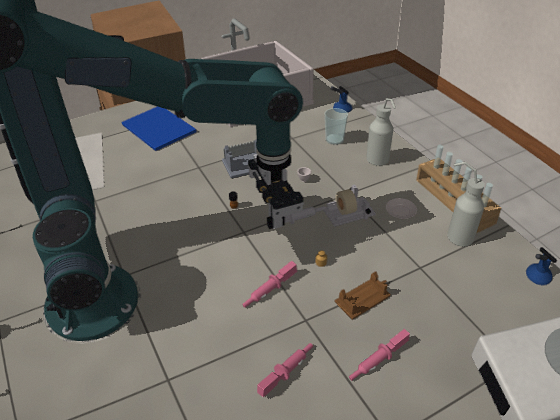

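View pics/w8.png

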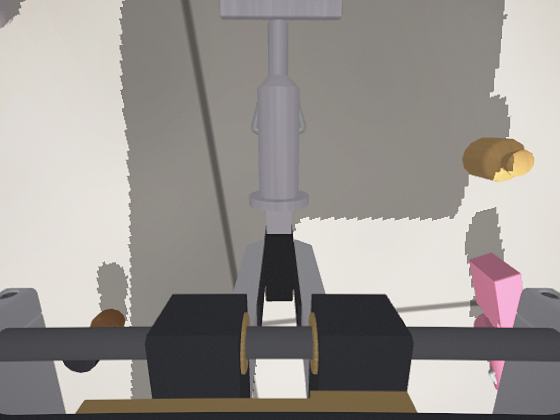

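Run:
```python
import cv2
cv2.imwrite('pics/z8.png',cv2.resize(cv2.imread('pics/w8.png')[0:60,210:350],None,fx=5.5,fy=5.5,interpolation=cv2.INTER_CUBIC))
```

```text
(no output)
```

View pics/z8.png

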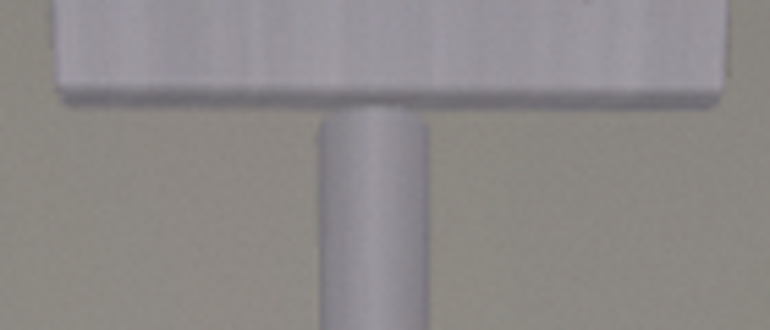

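```bash
cat >> h.py <<'E'
C=np.array([0.5956,-0.0145]);YT=-.123
D=np.array([np.cos(YT),np.sin(YT)]);N=np.array([-D[1],D[0]])
def stat(k=3):
    F=[];P=[]
    for i in range(k):
        o=robot.get_obs();F.append(o['wrist_force']);P.append(o['tool_pos'])
        if i<k-1: robot.snapshot('wrist')
    F=np.array(F);P=np.array(P);f=F.mean(0);p=P.mean(0)
    print('t',o['time'],'axial F',np.round(F[:,:2]@D,1),'mean',np.round(f[:2]@D,2),'lat',np.round(f[:2]@N,2),'z',np.round(f[2],2),'shoulder_x mm',np.round(((p[:2]-C)@D)*1000+41,1),'lat mm',np.round((p[:2]-C)@N*1000,1),'z',np.round(p[2],4),'rot',np.round(o['ee_rot'],4),'w',round(o['width'],4))
E
python3 -m creep '[[0.8,0,0,0,0.3,0,255],[0.8,0,0,0,0.3,0,255],[0.8,0,0,0,0.3,0,255]]'
python3 - <<'E'
from h import *
stat(4);snap('wrist','w9')
cv2.imwrite('pics/z9.png',cv2.resize(cv2.imread('pics/w9.png')[0:60,210:350],None,fx=5.5,fy=5.5,interpolation=cv2.INTER_CUBIC))
E
```

```text
time: 9.57
tool_pos: [0.4554, 0.0023, 0.0238]
ee_rot: [-1.57, 0.0, -1.693]
wrist_force: [-1.1, 0.4, -0.9]
width: 0.0158
t 9.725 axial F [-1.1  0.3  0.1 -0.7] mean -0.35 lat -0.13 z -1.43 shoulder_x mm -100.4 lat mm -0.5 z 0.0237 rot [-1.5706e+00  1.0000e-04 -1.6930e+00] w 0.0159
```

View pics/z9.png

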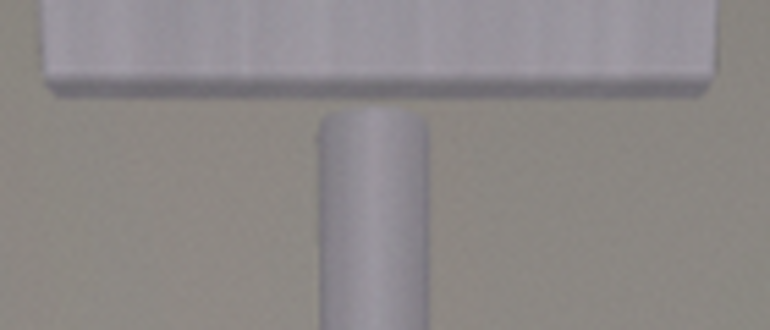

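Now the trough edge is level in the image, and its centre (278.8) matches the pin (278.1). I'll advance.

```bash
python3 -m creep '[[0,0,10,0,0,0,255],[0.3,0,20,0,0,0,255],[0.3,0,30,0,0,0,255],[0.3,0,40,0,0,0,255],[0.3,0,40,0,0,0,255]]'
python3 - <<'E'
from h import *
stat(2);snap('side','s10');o=robot.get_obs();s=snap('wrist','w10')
cv2.imwrite('pics/z10.png',np.hstack([cv2.resize(s['color'][0:200,180:380],None,fx=2,fy=2),cv2.resize(cv2.imread('pics/s10.png')[165:245,290:370],None,fx=5,fy=5)]))
E
```

```text
time: 10.4
tool_pos: [0.4957, -0.0031, 0.0234]
ee_rot: [-1.571, 0.0, -1.693]
wrist_force: [0.5, 1.1, -1.4]
width: 0.0159
t 10.45 axial F [ 0.3 -0.1] mean 0.13 lat 0.47 z -1.59 shoulder_x mm -59.9 lat mm -0.9 z 0.0234 rot [-1.5713e+00  1.0000e-04 -1.6931e+00] w 0.0159
```

View pics/z10.png

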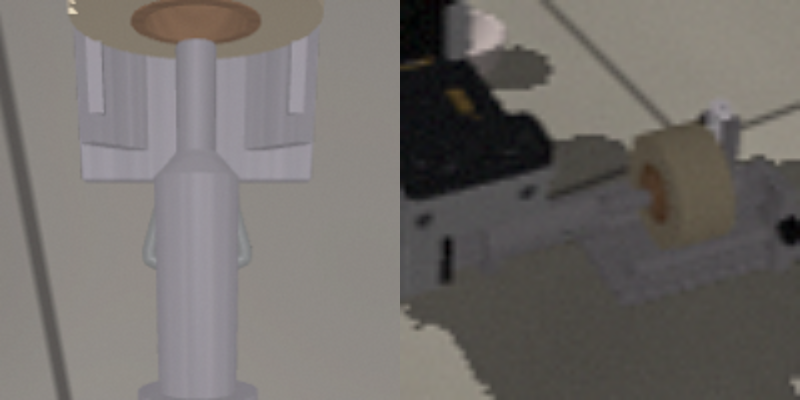

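Pin is centred on the bore (zoomed px 196 against bore 196). I'll keep going.

```bash
python3 -m creep '[[0,0,10,0,0,0,255],[0,0,20,0,0,0,255],[0,0,28,0,0,0,255],[0,0,32,0,0,0,255],[0,0,32,0,0,0,255]]'
python3 - <<'E'
from h import *
stat(2);s=snap('wrist','w11')
cv2.imwrite('pics/z11.png',cv2.resize(s['color'][0:200,180:380],None,fx=2.5,fy=2.5))
E
```

```text
time: 11.18
tool_pos: [0.5268, -0.0068, 0.0234]
ee_rot: [-1.571, 0.0, -1.693]
wrist_force: [0.1, 0.3, -0.7]
width: 0.0157
t 11.225 axial F [ 0.1 -0. ] mean 0.03 lat 0.07 z -1.21 shoulder_x mm -28.4 lat mm -0.8 z 0.0233 rot [-1.5713e+00  1.0000e-04 -1.6931e+00] w 0.0159
```

View pics/z11.png

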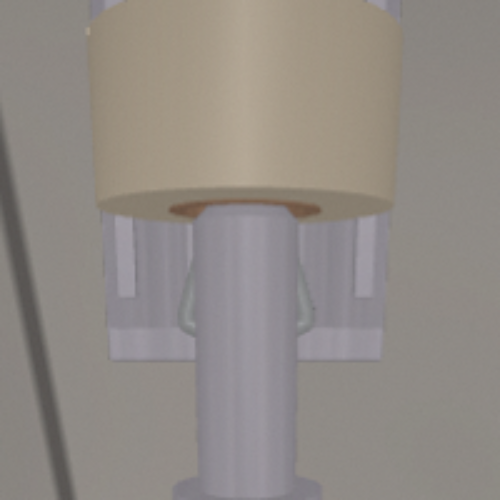

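```bash
python3 -m creep '[[0,0,3,0,0,0,255],[0,0,6,0,0,0,255],[0,0,9,0,0,0,255],[0,0,12,0,0,0,255],[0,0,15,0,0,0,255]]'
python3 - <<'E'
from h import *
stat(2);s=snap('wrist','w12')
cv2.imwrite('pics/z12.png',cv2.resize(s['color'][0:200,180:380],None,fx=2.5,fy=2.5))
E
```

```text
time: 11.9
tool_pos: [0.5415, -0.0085, 0.0234]
ee_rot: [-1.571, 0.0, -1.693]
wrist_force: [-1.3, -0.0, 0.5]
width: 0.0157
t 11.95 axial F [-1.3  0.6] mean -0.33 lat 0.01 z -1.42 shoulder_x mm -13.3 lat mm -0.7 z 0.0234 rot [-1.5711e+00  2.0000e-04 -1.6931e+00] w 0.0154
```

View pics/z12.png

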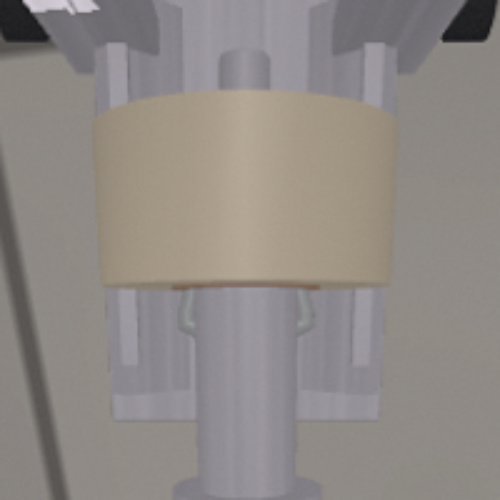

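```bash
python3 -m creep '[[0,0,2,0,0,0,255],[0,0,4,0,0,0,255],[0,0,6,0,0,0,255],[0,0,8,0,0,0,255],[0,0,10,0,0,0,255]]'
python3 - <<'E'
from h import *
stat(2)
E
python3 -m creep '[[0,0,2,0,0,0,255],[0,0,4,0,0,0,255],[0,0,6,0,0,0,255],[0,0,8,0,0,0,255]]'
python3 - <<'E'
from h import *
stat(2);s=snap('wrist','w13')
cv2.imwrite('pics/z13.png',cv2.resize(s['color'][0:200,180:380],None,fx=2.5,fy=2.5))
E
```

```text
time: 12.62
tool_pos: [0.5515, -0.0099, 0.0235]
ee_rot: [-1.571, 0.0, -1.693]
wrist_force: [-1.0, -0.2, 0.2]
width: 0.016
t 12.675 axial F [-0.9 -1.1] mean -1.01 lat -0.07 z -0.4 shoulder_x mm -3.2 lat mm -0.8 z 0.0235 rot [-1.5704e+00  1.0000e-04 -1.6930e+00] w 0.0157
time: 13.18
tool_pos: [0.5595, -0.0109, 0.0235]
ee_rot: [-1.571, 0.0, -1.693]
wrist_force: [-1.2, 1.1, -1.3]
width: 0.016
t 13.225 axial F [-1.3 -1.4] mean -1.34 lat 0.61 z -1.04 shoulder_x mm 4.9 lat mm -0.8 z 0.0235 rot [-1.5703e+00  1.0000e-04 -1.6931e+00] w 0.0161
```

View pics/z13.png

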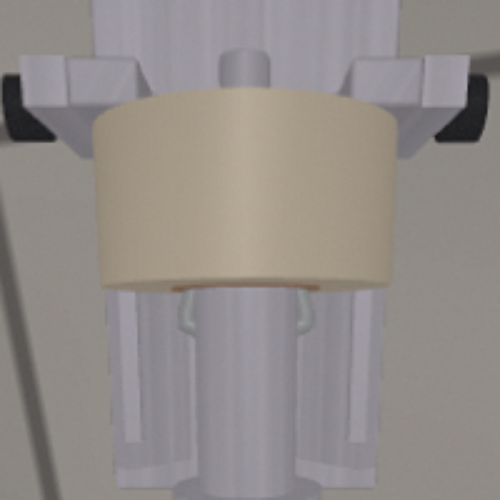

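```bash
python3 -m creep '[[0,0,1,0,0,0,255],[0,0,2,0,0,0,255],[0,0,3,0,0,0,255],[0,0,4,0,0,0,255]]'
python3 - <<'E'
from h import *
stat(2)
E
python3 -m creep '[[0,0,1,0,0,0,255],[0,0,2,0,0,0,255],[0,0,3,0,0,0,255],[0,0,4,0,0,0,255]]'
python3 - <<'E'
from h import *
stat(2);s=snap('wrist','w14')
cv2.imwrite('pics/z14.png',cv2.resize(s['color'][0:200,180:380],None,fx=2.5,fy=2.5))
E
```

```text
time: 13.78
tool_pos: [0.562, -0.011, 0.0229]
ee_rot: [-1.574, 0.0, -1.693]
wrist_force: [-6.6, 0.8, -0.1]
width: 0.0157
t 13.825 axial F [-6.7 -5.4] mean -6.01 lat 0.25 z -0.79 shoulder_x mm 7.2 lat mm -0.7 z 0.0229 rot [-1.5740e+00  2.0000e-04 -1.6929e+00] w 0.0159
time: 14.32
tool_pos: [0.5632, -0.0111, 0.0226]
ee_rot: [-1.581, 0.0, -1.693]
wrist_force: [-12.6, 2.6, 4.0]
width: 0.0157
t 14.375 axial F [-12.9 -12.1] mean -12.46 lat 0.58 z 4.28 shoulder_x mm 8.5 lat mm -0.6 z 0.0226 rot [-1.5802e+00  2.0000e-04 -1.6928e+00] w 0.0156
```

View pics/z14.png

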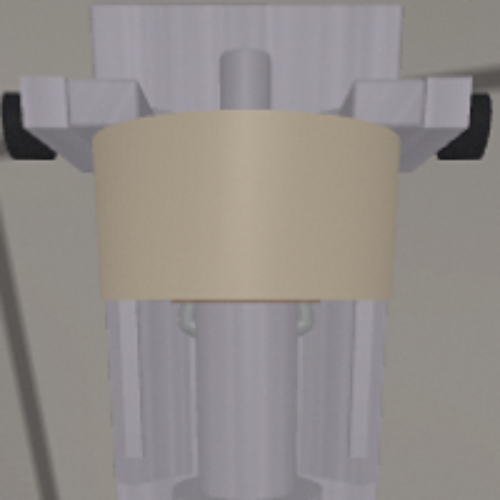

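```bash
python3 -m creep '[[0,-0.3,0.3,0.3,0,0,255],[0,-0.5,0.6,0.6,0,0,255],[0,-0.5,0.8,0.6,0,0,255]]'
python3 - <<'E'
from h import *
stat(2)
E
```

```text
time: 14.8
tool_pos: [0.5637, -0.0112, 0.0221]
ee_rot: [-1.571, 0.0, -1.693]
wrist_force: [-10.1, 1.0, 0.5]
width: 0.0157
t 14.85 axial F [-10.1 -10.2] mean -10.15 lat 0.26 z 0.62 shoulder_x mm 8.9 lat mm -0.7 z 0.0221 rot [-1.5706 -0.     -1.6928] w 0.0156
```

```bash
python3 -m creep '[[0,-0.5,0.5,0,0,0,255],[0,-1,1,0,0,0,255],[0,-1,1.5,0,0,0,255],[0,-1,2,0,0,0,255]]'
python3 - <<'E'
from h import *
stat(2)
E
```

```text
time: 15.35
tool_pos: [0.5645, -0.0113, 0.0226]
ee_rot: [-1.574, 0.0, -1.693]
wrist_force: [-12.2, 1.9, 0.8]
width: 0.016
t 15.4 axial F [-12.4 -12.7] mean -12.54 lat 0.5 z 0.38 shoulder_x mm 9.7 lat mm -0.7 z 0.0226 rot [-1.5736  0.     -1.6928] w 0.0158
```

```bash
python3 -m creep '[[0,-0.3,0.3,0.1,0,0,255],[0,-0.5,0.6,0.2,0,0,255],[0,-0.5,0.9,0.2,0,0,255],[0,-0.5,1.2,0.2,0,0,255]]'
python3 - <<'E'
from h import *
stat(2)
E
```

```text
time: 15.9
tool_pos: [0.5654, -0.0114, 0.0228]
ee_rot: [-1.571, 0.0, -1.693]
wrist_force: [-10.3, 2.6, -0.1]
width: 0.016
t 15.95 axial F [-10.5  -4.3] mean -7.42 lat 0.52 z -1.96 shoulder_x mm 11.4 lat mm -0.7 z 0.0229 rot [-1.5673e+00  1.0000e-04 -1.6928e+00] w 0.0159
```

The catches are in the bore, with the force down from 12 to about 4 N. Now I drag through.

```bash
python3 -m creep '[[0,0,2,-0.1,0,0,255],[0,0,4,-0.1,0,0,255],[0,0,6,-0.1,0,0,255],[0,0,8,-0.1,0,0,255]]'
python3 - <<'E'
from h import *
stat(2);s=snap('wrist','w15')
cv2.imwrite('pics/z15.png',cv2.resize(s['color'][0:220,180:380],None,fx=2.5,fy=2.5))
E
```

```text
time: 16.45
tool_pos: [0.5767, -0.0129, 0.0241]
ee_rot: [-1.565, 0.0, -1.693]
wrist_force: [-6.0, 0.8, -1.9]
width: 0.0157
t 16.5 axial F [-6.1 -4.6] mean -5.32 lat -0.1 z -2.62 shoulder_x mm 22.4 lat mm -0.7 z 0.0242 rot [-1.5634e+00  2.0000e-04 -1.6930e+00] w 0.0159
```

View pics/z15.png

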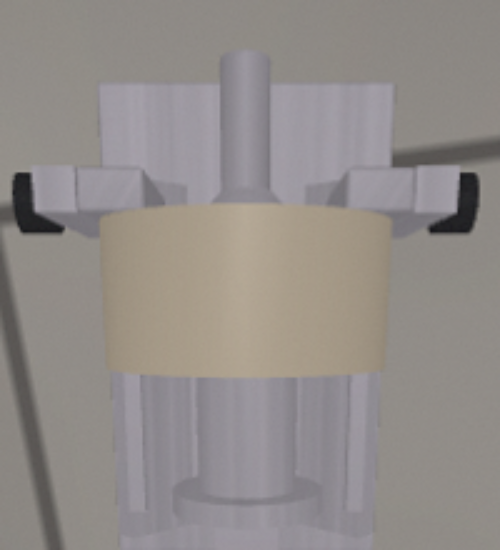

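```bash
python3 -m creep '[[0,0.3,2,-0.2,0,0,255],[0,0.6,4,-0.4,0,0,255],[0,0.6,6,-0.4,0,0,255],[0,0.6,8,-0.4,0,0,255],[0,0.6,10,-0.4,0,0,255]]'
python3 - <<'E'
from h import *
stat(2)
E
```

```text
time: 17.18
tool_pos: [0.5876, -0.0142, 0.0244]
ee_rot: [-1.569, 0.0, -1.693]
wrist_force: [-6.0, 1.4, -1.7]
width: 0.0162
t 17.225 axial F [-6.2 -4.5] mean -5.35 lat 0.29 z -2.58 shoulder_x mm 33.3 lat mm -0.7 z 0.0244 rot [-1.5683e+00  2.0000e-04 -1.6930e+00] w 0.0157
```

```bash
python3 -m creep '[[0,0.4,2,-0.1,0,0,255],[0,0.8,4,-0.1,0,0,255],[0,0.8,6,-0.1,0,0,255],[0,0.8,7,-0.1,0,0,255]]'
python3 - <<'E'
from h import *
stat(2);o=robot.get_obs();s=snap('wrist','w16');np.save('w16T.npy',toolT(o)@np.array(s['mount']))
cv2.imwrite('pics/z16.png',cv2.resize(s['color'][0:220,180:380],None,fx=2.5,fy=2.5))
E
```

```text
time: 17.73
tool_pos: [0.5949, -0.0151, 0.0238]
ee_rot: [-1.57, 0.0, -1.693]
wrist_force: [-6.6, 0.3, -2.1]
width: 0.0159
t 17.775 axial F [-6.6 -5. ] mean -5.79 lat 0.38 z -2.42 shoulder_x mm 40.6 lat mm -0.7 z 0.0239 rot [-1.5697e+00  1.0000e-04 -1.6930e+00] w 0.016
```

View pics/z16.png

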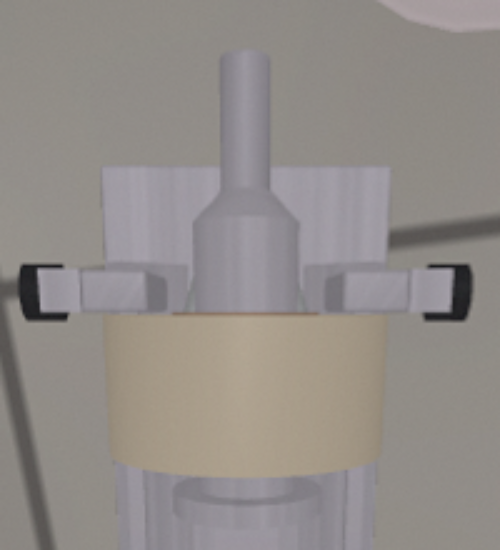

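```bash
python3 -m creep '[[0,0,0.6,0,0,0,255],[0,0,1.2,0,0,0,255],[0,0,1.8,0,0,0,255],[0,0,2.4,0,0,0,255],[0,0,3,0,0,0,255]]'
python3 - <<'E'
from h import *
stat(2)
E
python3 -m creep '[[0,0,0.5,0,0,0,255],[0,0,1,0,0,0,255],[0,0,1,0,0,0,255]]'
python3 - <<'E'
from h import *
stat(2);s=snap('wrist','w17')
cv2.imwrite('pics/z17.png',cv2.resize(s['color'][0:220,180:380],None,fx=2.5,fy=2.5))
E
```

```text
time: 18.45
tool_pos: [0.6005, -0.016, 0.0252]
ee_rot: [-1.564, 0.0, -1.693]
wrist_force: [0.5, 1.0, -1.5]
width: 0.0159
t 18.5 axial F [ 0.4 -0.2] mean 0.11 lat 0.37 z -1.59 shoulder_x mm 46.0 lat mm -0.9 z 0.0252 rot [-1.5642e+00  1.0000e-04 -1.6933e+00] w 0.0159
time: 18.88
tool_pos: [0.6002, -0.0159, 0.0245]
ee_rot: [-1.567, 0.0, -1.693]
wrist_force: [0.4, -0.1, -1.6]
width: 0.016
t 18.925 axial F [0.4 0. ] mean 0.19 lat 0.1 z -1.29 shoulder_x mm 45.7 lat mm -0.8 z 0.0245 rot [-1.567   0.     -1.6931] w 0.0161
```

View pics/z17.png

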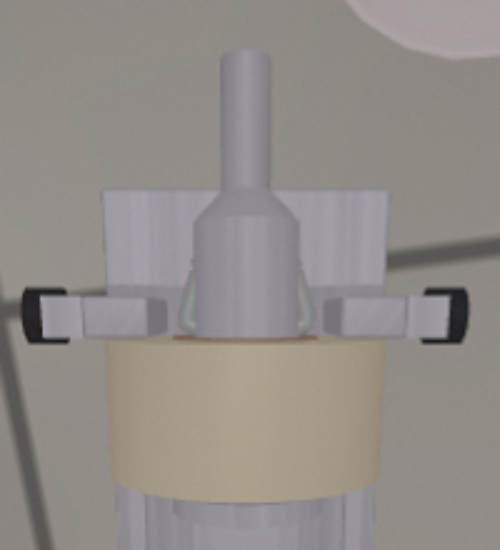

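The catches have snapped out behind the roll: they show at zoomed (190,310) and (303,310), and the axial force is 0. Now I push the shoulder home.

```bash
python3 -m creep '[[0,0.3,0.6,0,0,0,255],[0,0.5,1.2,0,0,0,255],[0,0.5,1.8,0,0,0,255],[0,0.5,2.4,0,0,0,255]]'
python3 - <<'E'
from h import *
stat(2)
E
```

```text
time: 19.48
tool_pos: [0.6025, -0.0161, 0.0239]
ee_rot: [-1.567, 0.0, -1.693]
wrist_force: [-1.0, -0.3, -0.4]
width: 0.0158
t 19.525 axial F [-1.   0.3] mean -0.31 lat -0.32 z -1.01 shoulder_x mm 48.1 lat mm -0.8 z 0.0239 rot [-1.5671e+00  1.0000e-04 -1.6931e+00] w 0.0156
```

```bash
python3 -m creep '[[0,0,0.5,0,0,0,255],[0,0,1,0,0,0,255],[0,0,1.5,0,0,0,255]]'
python3 - <<'E'
from h import *
stat(2)
E
```

```text
time: 19.9
tool_pos: [0.6034, -0.0162, 0.0239]
ee_rot: [-1.569, 0.0, -1.693]
wrist_force: [-2.2, 0.4, 0.1]
width: 0.0159
t 19.95 axial F [-2.2 -2.3] mean -2.28 lat 0.64 z 0.2 shoulder_x mm 48.9 lat mm -0.7 z 0.0239 rot [-1.5687e+00  1.0000e-04 -1.6931e+00] w 0.0159
```

```bash
python3 -m creep '[[0,0,0.6,0.1,0,0,255],[0,-0.2,1.2,0.2,0,0,255],[0,-0.3,1.8,0.3,0,0,255],[0,-0.3,2,0.3,0,0,255]]'
python3 - <<'E'
from h import *
stat(2)
E
```

```text
time: 20.45
tool_pos: [0.6034, -0.0162, 0.0237]
ee_rot: [-1.568, 0.0, -1.693]
wrist_force: [-8.3, 0.4, 3.0]
width: 0.0156
t 20.5 axial F [-8.2 -7.5] mean -7.87 lat -0.41 z 2.8 shoulder_x mm 49.0 lat mm -0.7 z 0.0237 rot [-1.5678e+00  1.0000e-04 -1.6930e+00] w 0.016
```

```bash
python3 -m creep '[[0,-0.5,0.4,0,0,0,255],[0,-0.7,0.9,0,0,0,255],[0,-0.7,0.9,0,0,0,255],[0,-0.7,0.9,0,0,0,255]]'
python3 - <<'E'
from h import *
stat(3);s=snap('wrist','w18')
cv2.imwrite('pics/z18.png',cv2.resize(s['color'][0:220,180:380],None,fx=2.5,fy=2.5))
E
```

```text
time: 21.0
tool_pos: [0.6034, -0.0161, 0.0239]
ee_rot: [-1.57, 0.0, -1.693]
wrist_force: [-8.3, 1.6, 2.0]
width: 0.016
t 21.1 axial F [-8.4 -8.8 -8.2] mean -8.46 lat -0.07 z 1.88 shoulder_x mm 49.0 lat mm -0.7 z 0.0239 rot [-1.5698e+00  1.0000e-04 -1.6930e+00] w 0.0157
```

View pics/z18.png

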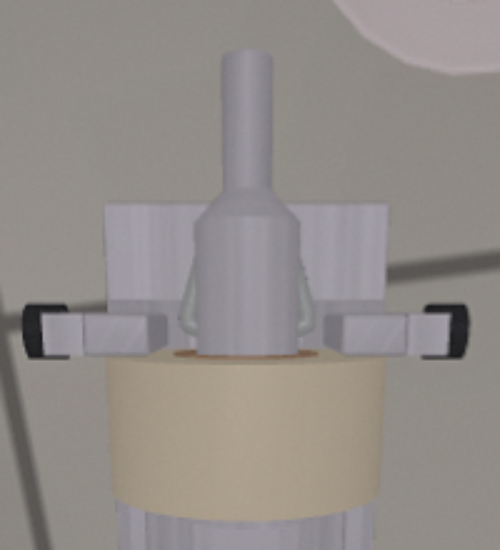

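```bash
python3 -m creep '[[0,-0.3,0.4,0,0,0,255],[0,-0.5,0.8,0,0,0,255],[0,-0.5,0.8,0,0,0,255],[0,-0.5,0.8,0,0,0,255],[0,-0.5,0.8,0,0,0,255]]'
python3 - <<'E'
from h import *
stat(3)
E
python3 -m creep '[[0,0,0,0,0,0,255],[0,0,0,0,0,0,255],[0,0,0,0,0,0,255]]'
```

```text
time: 21.78
tool_pos: [0.6034, -0.0161, 0.024]
ee_rot: [-1.572, 0.0, -1.693]
wrist_force: [-9.9, 0.8, 1.1]
width: 0.0157
t 21.875 axial F [-10.  -10.7  -9.6] mean -10.08 lat 0.07 z 1.41 shoulder_x mm 49.0 lat mm -0.7 z 0.024 rot [-1.5718  0.     -1.693 ] w 0.016
time: 22.25
tool_pos: [0.6034, -0.0161, 0.024]
ee_rot: [-1.572, 0.0, -1.693]
wrist_force: [-9.7, 1.9, 1.8]
width: 0.0154
```

```bash
python3 -m creep '[[0,0,-1.5,-0.1,0,0,255],[0,0,-3,-0.3,0,0,255],[0,0,-4.5,-0.5,0,0,255],[0,0,-5,-0.5,0,0,255]]'
python3 - <<'E'
from h import *
stat(2)
E
```

```text
time: 22.75
tool_pos: [0.6033, -0.0163, 0.0256]
ee_rot: [-1.569, 0.0, -1.693]
wrist_force: [-0.7, 0.4, -2.1]
width: 0.0158
t 22.8 axial F [-0.8 -0.2] mean -0.5 lat -0.28 z -2.42 shoulder_x mm 48.9 lat mm -0.8 z 0.0256 rot [-1.5691e+00  1.0000e-04 -1.6931e+00] w 0.016
```

```bash
python3 -m creep '[[0,-3,-1,0,0,0,255],[0,-8,-1,0,0,0,255],[0,-15,-1,0,0,0,255],[0,-25,-1,0,0,0,255],[0,-35,-1,0,0,0,255]]'
python3 - <<'E'
from h import *
stat(1);s=snap('wrist','w19');snap('side','s19')
cv2.imwrite('pics/z19.png',np.hstack([cv2.resize(s['color'][0:220,180:380],None,fx=2,fy=2),cv2.resize(cv2.imread('pics/s19.png')[130:240,280:400],None,fx=4,fy=4)]))
E
```

```text
time: 23.42
tool_pos: [0.6019, -0.0161, 0.0615]
ee_rot: [-1.57, 0.0, -1.693]
wrist_force: [-0.1, -0.7, -3.3]
width: 0.0156
t 23.425 axial F [-0.] mean -0.03 lat -0.69 z -3.27 shoulder_x mm 47.5 lat mm -0.8 z 0.0615 rot [-1.5698e+00  1.0000e-04 -1.6930e+00] w 0.0156
```

View pics/z19.png

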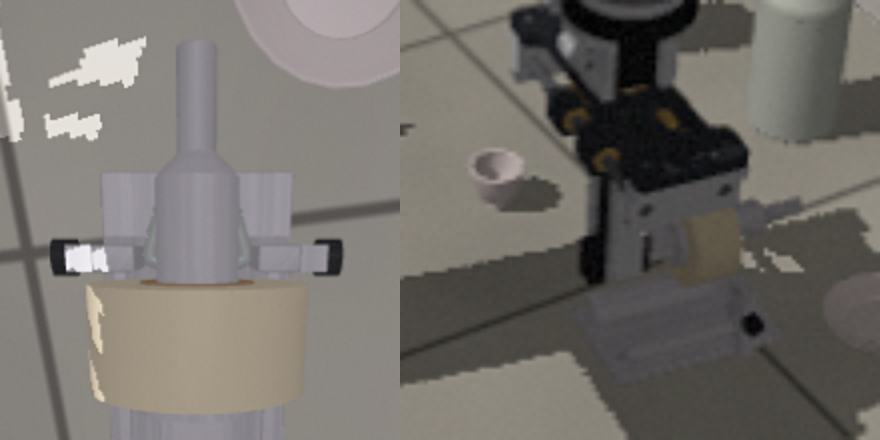

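The roll hangs on the spindle, clear of the trough. I'll lift further.

```bash
python3 -m creep '[[0,-20,0,0,0,0,255],[0,-45,0,0,0,0,255],[0,-70,0,0,0,0,255],[0,-95,0,0,0,0,255],[0,-110,0,0,0,0,255]]'
python3 - <<'E'
from h import *
s=robot.snapshot('side');
# dispenser guess, hover with spindle on -y side of it by 110mm
plan([0.42,0.19,0.19],-1.5708)
E
```

```text
time: 24.15
tool_pos: [0.602, -0.0161, 0.1719]
ee_rot: [-1.569, 0.0, -1.693]
wrist_force: [0.2, -0.8, -2.7]
width: 0.0158
t 24.2 pos [ 0.6029 -0.0162  0.1739] rot [-1.5658e+00  1.0000e-04 -1.6930e+00] F [ 0.4  0.1 -0.1] w 0.0157
shift [-182.3  -17.1 -206.6] rot [-0.29 -7.    0.01]
```

```bash
python3 -m creep '[[-36,-3,-41,0,-1.5,0,255],[-73,-7,-82,0,-3,0,255],[-109,-10,-124,0,-4.5,0,255],[-146,-14,-165,0,-6,0,255],[-182,-17,-206,0,-7,0,255]]'
python3 - <<'E'
from h import *
robot.snapshot('side');robot.snapshot('side');robot.snapshot('side')
o=robot.get_obs();s=snap('wrist','w20');T=toolT(o)@np.array(s['mount']);np.save('w20T.npy',T);print(o['tool_pos'],o['ee_rot'])
for n in ['dispenser','dispenser_seat']:
    print(n,[(np.round(d['point'],4).tolist(),round(d['p'],2),np.round(w2p(s,d['point'],T))) for d in robot.landmark_of(n,'wrist')][:2])
E
```

```text
time: 24.82
tool_pos: [0.4177, 0.1908, 0.1867]
ee_rot: [-1.572, 0.0, -1.571]
wrist_force: [0.1, 1.2, -2.0]
width: 0.0155
[0.41771288 0.19127569 0.18713916] [-1.57081613e+00  2.34035462e-04 -1.56647198e+00]
dispenser [([0.475, 0.2894, 0.0003], 0.73, array([197., 142.]))]
dispenser_seat [([0.4762, 0.2911, 0.0553], 0.71, array([181., 145.]))]
```

View pics/w20.png

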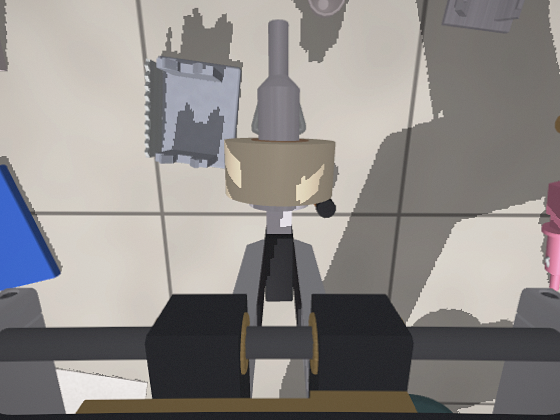

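Run:
```python
import cv2
cv2.imwrite('pics/z20.png',cv2.resize(cv2.imread('pics/w20.png')[45:180,135:255],None,fx=4.4,fy=4.4,interpolation=cv2.INTER_CUBIC))
```

```text
(no output)
```

View pics/z20.png

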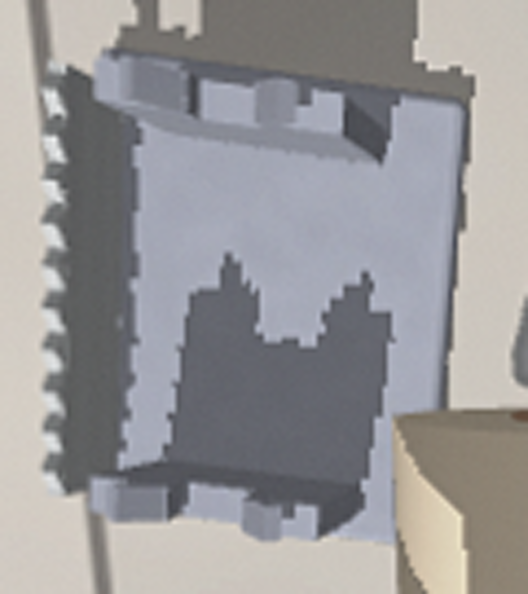

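Run:
```python
import cv2
cv2.imwrite('pics/z21.png',cv2.resize(cv2.imread('pics/w20.png')[45:80,150:250],None,fx=7.5,fy=7.5,interpolation=cv2.INTER_CUBIC))
cv2.imwrite('pics/z22.png',cv2.resize(cv2.imread('pics/w20.png')[140:175,145:245],None,fx=7.5,fy=7.5,interpolation=cv2.INTER_CUBIC))
from h import *
s=robot.snapshot('wrist');T=np.load('w20T.npy')
q=lambda x,y:(x/4.4+135,y/4.4+45)
for p in [(465,100),(455,250),(443,410)]: print(atz(s,q(*p),.010,T))
```

```text
[0.55494461 0.23322657 0.01      ]
[0.52025298 0.23689486 0.01      ]
[0.48073268 0.24139226 0.01      ]
```

View pics/z21.png

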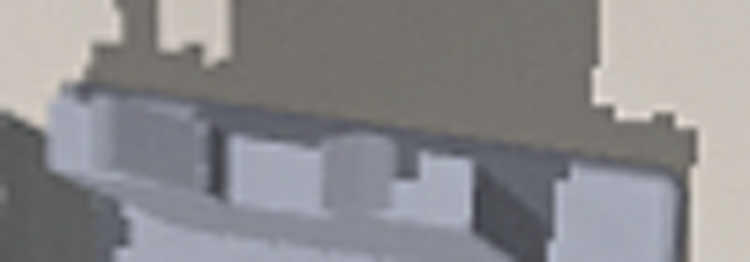

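View pics/z22.png

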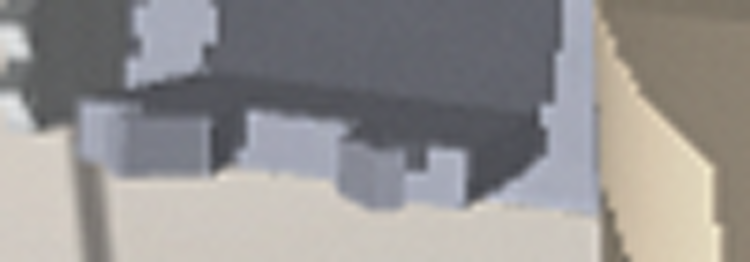

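Run:
```python
from h import *
s=robot.snapshot('wrist');T=np.load('w20T.npy')
qn=lambda x,y:(x/7.5+145-.5,y/7.5+140-.5); qf=lambda x,y:(x/7.5+150-.5,y/7.5+45-.5)
O=np.array([.4743,.2885]);a=-.11
def loc(p):
    d=p[:2]-O; return np.round(1000*np.array([d@[np.cos(a),np.sin(a)],d@[-np.sin(a),np.cos(a)]]),1)
for n,q,P in [('near',qn,[(80,160),(80,103),(125,170),(125,115),(405,207),(405,165),(465,207),(465,150)]),('far',qf,[(50,170),(60,92),(105,180),(105,97),(395,220),(395,180),(470,228),(470,160)])]:
    for p in P:
        w=atz(s,q(*p),.069,T);print(n,p,np.round(w,4),loc(w))
```

```text
near (80, 160) [0.4614 0.313  0.069 ] [-15.5  22.9]
near (80, 103) [0.4688 0.3122 0.069 ] [-8.1 22.9]
near (125, 170) [0.4602 0.3073 0.069 ] [-16.1  17.1]
near (125, 115) [0.4673 0.3065 0.069 ] [-8.9 17.1]
near (405, 207) [0.4556 0.271  0.069 ] [-16.7 -19.5]
near (405, 165) [0.4611 0.2706 0.069 ] [-11.2 -19.3]
near (465, 207) [0.4556 0.2631 0.069 ] [-15.8 -27.3]
near (465, 150) [0.4631 0.2626 0.069 ] [ -8.3 -27. ]
far (50, 170) [0.5454 0.3025 0.069 ] [69.1 21.8]
far (60, 92) [0.5539 0.3004 0.069 ] [77.8 20.5]
far (105, 180) [0.5444 0.2961 0.069 ] [68.8 15.2]
far (105, 97) [0.5534 0.2951 0.069 ] [77.9 15.2]
far (395, 220) [0.5403 0.2615 0.069 ] [ 68.6 -19.6]
far (395, 180) [0.5447 0.2612 0.069 ] [ 73.  -19.4]
far (470, 228) [0.5395 0.2525 0.069 ] [ 68.8 -28.6]
far (470, 160) [0.547 0.252 0.069] [ 76.3 -28.3]
```

Run:
```python
from h import *
plan([0.4334,0.2914,0.187],-1.5708-.115)
```

```text
t 25.23 pos [0.4199 0.1888 0.1869] rot [-1.5715e+00 -5.0000e-04 -1.5728e+00] F [-0.2  0.1 -1.9] w 0.016
shift [-102.6   -0.2   13.3] rot [0.04 6.47 0.03]
```

```bash
python3 -m creep '[[-30,0,4,0,2,0,255],[-60,0,8,0,4,0,255],[-85,0,12,0,6,0,255],[-102,20,13,0,6.5,0,255],[-102,50,13,0,6.5,0,255]]'
python3 - <<'E'
from h import *
for i in range(6): robot.snapshot('side')
plan([0.4334,0.2914,0.0985],-1.5708-.115)
o=robot.get_obs();s=snap('wrist','w23');T=toolT(o)@np.array(s['mount']);np.save('w23T.npy',T)
cv2.imwrite('pics/z23.png',cv2.resize(s['color'][0:240,170:390],None,fx=2.5,fy=2.5,interpolation=cv2.INTER_CUBIC))
E
```

```text
time: 25.85
tool_pos: [0.4341, 0.2925, 0.1374]
ee_rot: [-1.569, 0.002, -1.685]
wrist_force: [-0.2, 0.4, -3.5]
width: 0.0158
t 26.15 pos [0.4336 0.2916 0.1389] rot [-1.5687e+00  1.4000e-03 -1.6856e+00] F [ 0.6 -0.  -2.2] w 0.0157
shift [ 0.3 40.4 -0.2] rot [-0.12  0.01 -0.08]
```

View pics/z23.png

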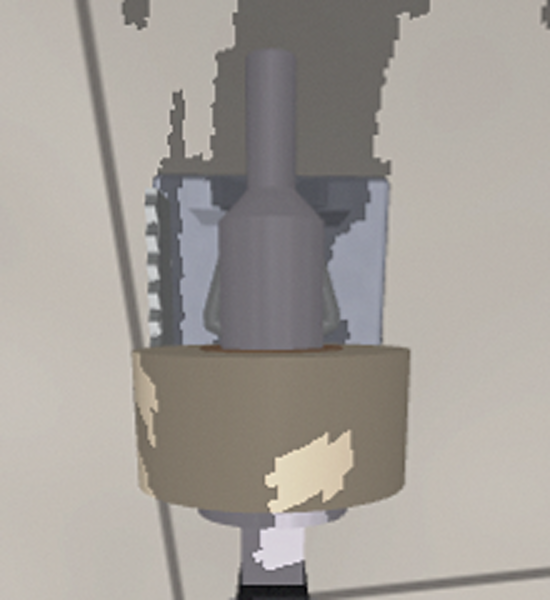

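Run:
```python
from h import *
s=robot.snapshot('wrist');T=np.load('w23T.npy')
for u,v in [(157,177),(388,178),(386,340),(272,177)]:
    print(atz(s,(u/2.5+170,v/2.5),.010,T))
```

```text
[0.56516644 0.3201699  0.01      ]
[0.55486837 0.23381417 0.01      ]
[0.4959458  0.23873932 0.01      ]
[0.56026587 0.27715166 0.01      ]
```

```bash
python3 -m creep '[[0,12,0,0,0,0,255],[0,26,0,0,0,0,255],[0,40,0,0,0,0,255],[0,52,0,0,0,0,255],[0,54,0,0,0,0,255]]'
python3 - <<'E'
from h import *
for i in range(3): robot.snapshot('side')
plan([0.4334,0.2914,0.0425],-1.5708-.115)
o=robot.get_obs();s=snap('wrist','w24');T=toolT(o)@np.array(s['mount']);np.save('w24T.npy',T)
snap('scene','c24');snap('side','s24')
cv2.imwrite('pics/z24.png',cv2.resize(s['color'][0:110,200:360],None,fx=4.8,fy=4.8,interpolation=cv2.INTER_CUBIC))
E
```

```text
time: 26.88
tool_pos: [0.4314, 0.2913, 0.0816]
ee_rot: [-1.573, -0.002, -1.684]
wrist_force: [0.6, -0.2, -2.4]
width: 0.0159
t 27.02 pos [0.4326 0.2919 0.0836] rot [-1.5703e+00  4.0000e-04 -1.6843e+00] F [ 0.5  0.5 -2.6] w 0.016
shift [ 0.4 41.1  0.9] rot [-0.03  0.09 -0.02]
```

View pics/z24.png

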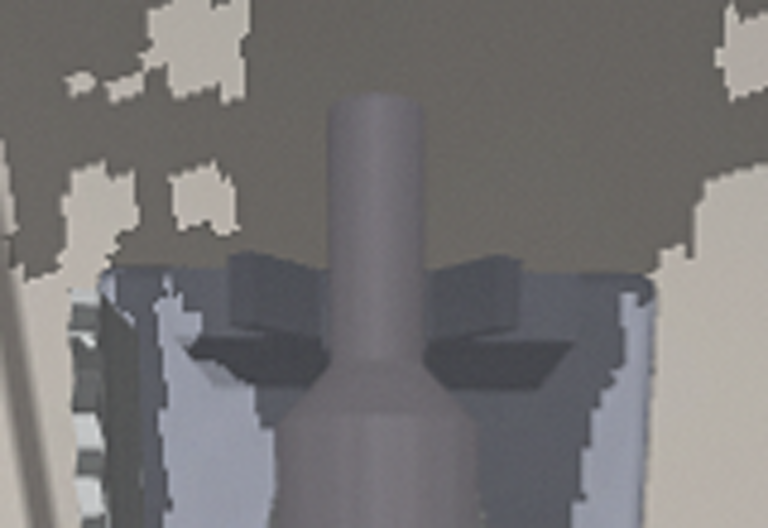

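Run:
```python
from h import *
s=robot.snapshot('wrist');T=np.load('w24T.npy')
O=np.array([.4741,.2867]);a=-.115
def loc(p):
    d=p[:2]-O; return np.round(1000*np.array([d@[np.cos(a),np.sin(a)],d@[-np.sin(a),np.cos(a)]]),1)
for u,v in [(230,325),(518,328),(228,252),(521,257)]:
    w=atz(s,(u/4.8+200,v/4.8),.069,T);print(np.round(w,4),loc(w))
im=cv2.imread('pics/s24.png');c=cv2.imread('pics/c24.png')
cv2.imwrite('pics/z25.png',np.hstack([cv2.resize(im[100:200,190:290],None,fx=4,fy=4),cv2.resize(c[140:240,350:450],None,fx=4,fy=4)]))
```

```text
[0.5457 0.2974 0.069 ] [69.9 18.8]
[0.5413 0.2621 0.069 ] [ 69.6 -16.7]
[0.5537 0.2965 0.069 ] [77.9 18.8]
[0.5491 0.2611 0.069 ] [ 77.4 -16.8]
```

View pics/z25.png

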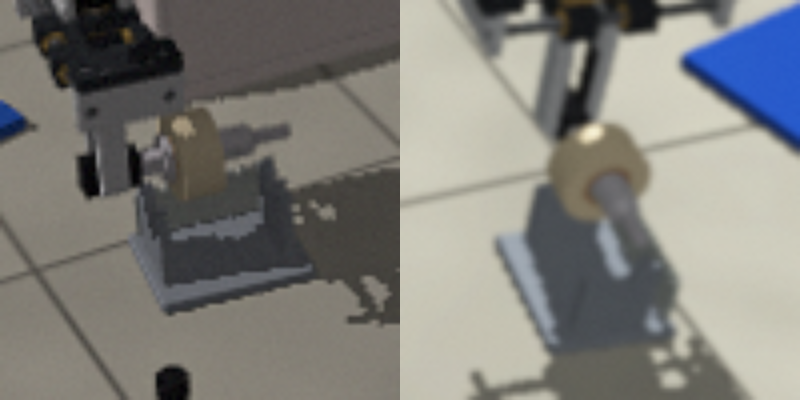

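Pin (zoomed px 376) sits midway between the far prongs (228 and 521, centre 374.5), and the cheek x reads 69.8–77.7 as given. I'll lower gently.

```bash
python3 -m creep '[[0,6,0,0,0,0,255],[0,12,0,0,0,0,255],[0,18,0,0,0,0,255],[0,24,0,0,0,0,255],[0,28,0,0,0,0,255]]'
python3 - <<'E'
from h import *
robot.snapshot('side')
plan([0.4334,0.2914,0.0425],-1.5708-.115)
o=robot.get_obs();s=snap('wrist','w26');print(o['wrist_force'])
cv2.imwrite('pics/z26.png',cv2.resize(s['color'][0:110,200:360],None,fx=4.8,fy=4.8,interpolation=cv2.INTER_CUBIC))
E
```

```text
time: 27.85
tool_pos: [0.4321, 0.2916, 0.0547]
ee_rot: [-1.571, -0.0, -1.684]
wrist_force: [0.3, 0.2, -2.1]
width: 0.0156
t 27.9 pos [0.4319 0.2915 0.0543] rot [-1.5721e+00 -8.0000e-04 -1.6844e+00] F [-0.3 -0.6 -2.2] w 0.0155
shift [-0.1 11.8  1.6] rot [0.07 0.08 0.05]
[-0.27065927 -0.59627306 -2.18829484]
```

View pics/z26.png

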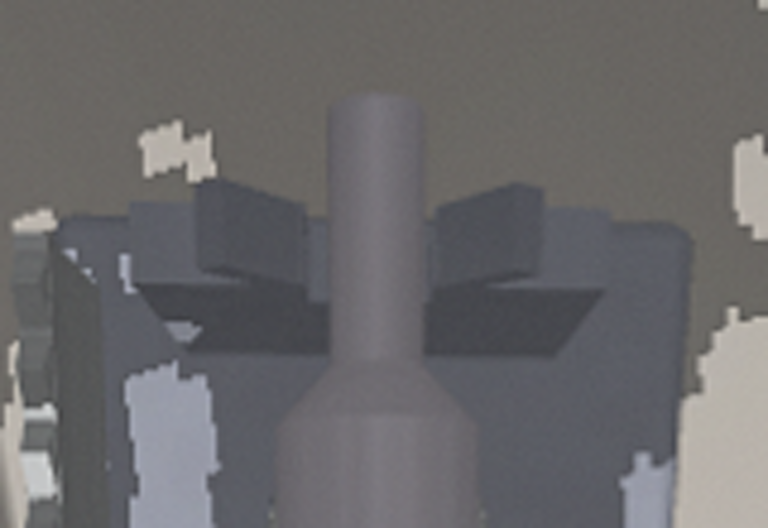

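```bash
python3 -m creep '[[-0.4,2,1,0,0,0,255],[-0.4,4,1,0,0,0,255],[-0.4,6,1,0,0,0,255],[-0.4,8,1,0,0,0,255],[-0.4,9.5,1,0,0,0,255]]'
python3 - <<'E'
from h import *
robot.snapshot('side')
plan([0.4334,0.2914,0.0425],-1.5708-.115)
E
```

```text
time: 28.58
tool_pos: [0.4334, 0.2921, 0.0458]
ee_rot: [-1.571, 0.0, -1.684]
wrist_force: [-0.1, -0.2, -2.5]
width: 0.0159
t 28.62 pos [0.4333 0.292  0.0456] rot [-1.5710e+00  1.0000e-04 -1.6843e+00] F [-0.7  1.1 -2. ] w 0.0156
shift [0.6 3.1 0.2] rot [ 0.01  0.09 -0.  ]
```

```bash
python3 -m creep '[[0,0.6,0,0,0,0,255],[0,1.2,0,0,0,0,255],[0,1.8,0,0,0,0,255],[0,2.4,0,0,0,0,255],[0,2.4,0,0,0,0,255]]'
python3 - <<'E'
from h import *
robot.snapshot('side')
plan([0.4334,0.2914,0.0425],-1.5708-.115)
E
```

```text
time: 29.25
tool_pos: [0.4334, 0.292, 0.0435]
ee_rot: [-1.571, 0.0, -1.684]
wrist_force: [-0.1, -0.4, -2.1]
width: 0.016
t 29.3 pos [0.4334 0.292  0.0435] rot [-1.5708e+00  1.0000e-04 -1.6844e+00] F [ 0.3 -0.4 -2.7] w 0.0158
shift [0.6 1.  0.1] rot [ 0.    0.08 -0.  ]
```

```bash
python3 -m creep '[[0,0.4,0,0,0,0,255],[0,0.8,0,0,0,0,255],[0,1.2,0,0,0,0,255],[0,1.2,0,0,0,0,255]]'
python3 - <<'E'
from h import *
robot.snapshot('side')
plan([0.4334,0.2914,0.0425],-1.5708-.115)
E
python3 -m creep '[[0,0.4,0,0,0,0,255],[0,0.8,0,0,0,0,255],[0,0.8,0,0,0,0,255]]'
python3 - <<'E'
from h import *
robot.snapshot('side')
plan([0.4334,0.2914,0.0425],-1.5708-.115)
E
```

```text
time: 29.8
tool_pos: [0.4334, 0.2921, 0.0426]
ee_rot: [-1.571, 0.0, -1.684]
wrist_force: [-1.1, -1.4, -0.6]
width: 0.0156
t 29.85 pos [0.4334 0.2921 0.0426] rot [-1.5705e+00  2.0000e-04 -1.6843e+00] F [-0.9  0.7  0.1] w 0.0155
shift [0.7 0.1 0. ] rot [-0.01  0.09 -0.01]
time: 30.22
tool_pos: [0.4335, 0.2921, 0.0426]
ee_rot: [-1.57, 0.0, -1.684]
wrist_force: [-4.0, -1.8, 5.2]
width: 0.0157
t 30.27 pos [0.4335 0.2921 0.0425] rot [-1.5704e+00  3.0000e-04 -1.6844e+00] F [-2.5 -2.4  4. ] w 0.0157
shift [0.7 0.  0. ] rot [-0.02  0.08 -0.02]
```

```bash
python3 -m creep '[[0,-0.5,0,0,0,0,255],[0,-0.9,0,0,0,0,255],[0,-0.9,0,0,0,0,255]]'
python3 - <<'E'
from h import *
robot.snapshot('side')
plan([0.4334,0.2914,0.0425],-1.5708-.115)
s=snap('wrist','w27');snap('side','s27');snap('scene','c27')
im=cv2.imread('pics/s27.png');c=cv2.imread('pics/c27.png')
cv2.imwrite('pics/z27.png',np.hstack([cv2.resize(s['color'][0:240,180:380],None,fx=1.6,fy=1.6667),cv2.resize(im[110:210,200:270],None,fx=3.3,fy=4),cv2.resize(c[140:240,360:430],None,fx=3.3,fy=4)]))
E
```

```text
time: 30.65
tool_pos: [0.4334, 0.2921, 0.0426]
ee_rot: [-1.571, 0.0, -1.684]
wrist_force: [-2.3, -0.9, 3.6]
width: 0.0158
t 30.7 pos [0.4335 0.2921 0.0426] rot [-1.5706e+00  2.0000e-04 -1.6844e+00] F [-3.  -1.1  3.9] w 0.0154
shift [0.7 0.1 0. ] rot [-0.01  0.08 -0.01]
```

View pics/z27.png

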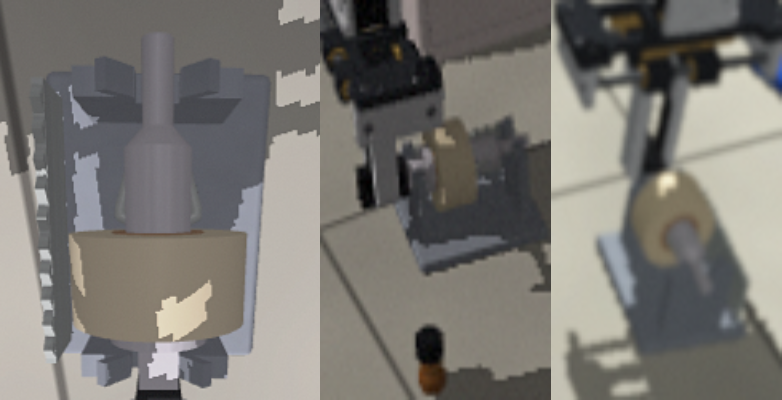

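Seated: the neck is in the near slot, the pin in the far slot, and the roll is on the barrel between the cheeks. I'll release.

```bash
python3 -m creep '[[0,0,0,0,0,0,200],[0,0,0,0,0,0,150],[0,0,0,0,0,0,120],[0,0,0,0,0,0,120],[0,0,0,0,0,0,120]]'
python3 - <<'E'
from h import *
robot.snapshot('side')
plan([0.4334,0.2914,0.0425],-1.5708-.115);snap('wrist','w28')
E
```

```text
time: 31.48
tool_pos: [0.4334, 0.292, 0.0423]
ee_rot: [-1.571, 0.0, -1.684]
wrist_force: [-0.1, -0.7, 1.4]
width: 0.0493
t 31.52 pos [0.4334 0.292  0.0424] rot [-1.5707e+00  1.0000e-04 -1.6843e+00] F [-0.7  0.2  0.2] w 0.0497
shift [ 0.6 -0.1  0.1] rot [-0.01  0.08 -0.01]
```

View pics/w28.png

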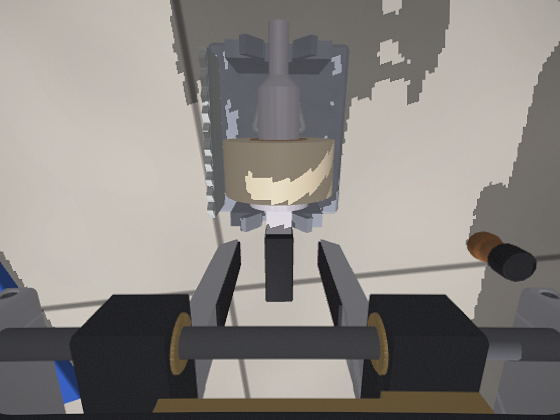

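The fingers are clear of the grip (px 279,265) on both sides. I'll retreat upward.

```bash
python3 -m creep '[[0,-10,-1,0,0,0,120],[0,-30,-3,0,0,0,120],[0,-55,-5,0,0,0,120],[0,-85,-8,0,0,0,120],[0,-115,-10,0,0,0,120]]'
python3 - <<'E'
from h import *
for i in range(4): robot.snapshot('side')
o=robot.get_obs();s=snap('wrist','w29');T=toolT(o)@np.array(s['mount'])
print(o['time'],o['tool_pos'],o['wrist_force'])
for c in ['wrist','scene','side']:
  if c!='wrist': snap(c,c+'29')
  for n in ['spindle','spindle_end','roll','dispenser_seat']:
    print(c,n,[(np.round(d['point'],4).tolist(),round(d['p'],2)) for d in robot.landmark_of(n,c) if d['point'][1]>0.1][:2])
cv2.imwrite('pics/z29.png',cv2.resize(s['color'][30:250,170:390],None,fx=2.6,fy=2.6,interpolation=cv2.INTER_CUBIC))
# model pts
O=np.array([.4741,.2867]);a=-.115;d=np.array([np.cos(a),np.sin(a)])
print(O+d*.086)
E
```

```text
time: 32.2
tool_pos: [0.4234, 0.2932, 0.1592]
ee_rot: [-1.57, 0.001, -1.684]
wrist_force: [-0.4, 0.0, 0.2]
width: 0.0497
32.4 [0.4236612  0.29329379 0.1578637 ] [-0.05270906  0.36256201 -0.41315865]
wrist spindle [([0.4779, 0.2868, 0.055], 0.61)]
wrist spindle_end [([0.5601, 0.2766, 0.0514], 0.71)]
wrist roll [([0.4885, 0.2835, 0.0534], 0.84), ([0.4787, 0.2874, 0.0549], 0.32)]
wrist dispenser_seat [([0.4746, 0.2897, 0.052], 0.95)]
scene spindle [([0.4738, 0.2816, 0.0539], 0.67)]
scene spindle_end [([0.5588, 0.2799, 0.0552], 0.54)]
scene roll [([0.4909, 0.2906, 0.0532], 0.84)]
scene dispenser_seat [([0.4751, 0.2872, 0.0559], 0.58)]
side spindle [([0.4763, 0.2885, 0.0557], 0.53)]
side spindle_end [([0.5596, 0.2816, 0.0522], 0.65)]
side roll [([0.4927, 0.29, 0.0534], 0.7), ([0.5122, 0.2888, 0.0506], 0.58)]
side dispenser_seat [([0.4745, 0.2888, 0.0564], 0.8), ([0.4931, 0.2892, 0.0537], 0.16)]
[0.55953195 0.27683178]
```

View pics/z29.png

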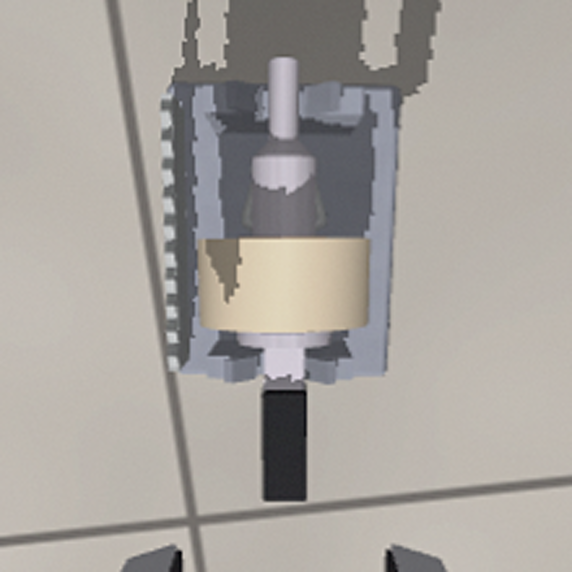

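View pics/side29.png

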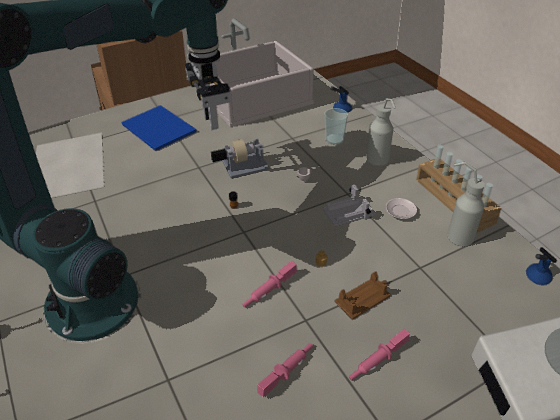

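The spindle lies in both slots with the roll against the shoulder, and the black grip (zoomed px 285,440) is on the near side. The networks put the shoulder within about 4 mm of the seat in each view, and nothing else on the bench has moved. I'll hand the job in.

Run:
```python
from h import *
print(robot.close_job())
```

```text
the job is handed in; nothing more can be done
None
```

The job is done and handed in at about 33 s; handing in reports no verdict, so the result rests on my own checks.

**Threading:** I took the spindle by its black grip and pushed it through the roll against the end stop, which I felt at about x = 79 mm. The catches went in at about 12.5 N and dragged at 5–6 N. The force then fell to zero as they snapped out, which the wrist picture confirmed.

**Firm push:** The shoulder bore on the roll at 8–8.5 N, then at about 10 N for more than half a second. The highest wrist force I read along the axis was about 13 N, below the 18 N limit.

**Placing:** I lifted the roll clear on the spindle, lined the pin up between the far prongs and lowered it to the expected height. Wrist force while seating stayed around 5–7 N. I then let go and raised the arm clear.

**Last checks:**
- **Spindle and roll:** The pictures show neck and pin in their slots, the grip on the near side and the roll hanging next to the shoulder.
- **Network readings:** The shoulder is at z 54–56 mm, mostly within 2–4 mm of the seat. One scene reading put it about 5–6 mm off sideways, against the wrist picture, the other two networks and the slot fit; I put this down to network error. One wrist reading placed the roll centre closer to the shoulder than the others did, and a weaker second roll detection in the side view disagreed too.
- **Other things on the bench:** None looked moved; I compared the pictures by eye and did not measure them.

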